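# Cure a batch of potted modules under the wind-up UV lamp

## Robot

A 6-joint arm with a two-finger parallel gripper is mounted at the origin on the work surface. World frame = base frame: x ahead of the robot, y to its left, z up, the work surface at z = 0. Lengths are in m, angles in degrees, forces in N, time in s.
With the tool pointing down it reaches from about 0.3 to 0.75 m from the base axis. Payload 8.5 kg.
Tool frame: the origin (TCP) lies at the very end of the fingers, on their centre line; the grasp point (between the pads) lies 19 mm behind it; z points along the fingers, y is the direction in which the jaws open and shut (so a half turn about z gives the same grasp; the last joint's range is limited). The gripper opens to 85 mm and grips with 20 to 120 N. Pads are 22 mm wide; open, the fingers measure 114 mm over their backs; the gripper's body (76 mm by 85 mm) begins 54 mm behind the grasp point. The pads swing forward as they close: fully open they stand 13 mm farther back than shut.
Start: joints at [60.888, 21.807, 74.336, -0, 83.858, -12.336], TCP at [0.159, 0.527, 0.231] pointing down, gripper open.
Joint ranges: [-178.18, 178.18], [-50.72, 133.34], [12.68, 142.11], [-81.47, 261.47], [9.98, 163.14], [-165.26, 165.26]. Speed limits (degrees/s): [136.94, 136.94, 180, 180, 180, 180].

## Interface

Orientations are given as a 3x3 rotation matrix whose columns are the frame's x, y, z axes.
In Python, from rig import env, vision, close_job, spotter gives the robot as it stands. The module is installed in compiled form; this text tells all that it offers.
- The arm moves only by the tool jog_arm, never from a script. Its argument "plan" is a list that holds one entry, the list of rows, each a list of 6 numbers: the shift along the tool's x, y, z in units of 40 mm (1.0 is 40 mm), then the turn, a rotation vector about the tool's x, y, z in units of 0.15 rad (1.0 is 0.15 rad). A call has 1 to 10 rows; each row shifts and turns the commanded pose from where the row before left it, along the tool's axes as they then stand; what a row does not reach is not made up. A row lasts 1/10 s, in which the tool goes at most 50 mm and 8.59 degrees, less where a joint would pass 70% of its speed; a pose out of reach is approached as far as the arm can. A call with a number of a shift or a turn outside -1 to 1 is refused whole. A call with a gripper value outside its range is refused whole. "grip" is the opening, from -1 (shut) to 1 (fully open), set as the call begins (left out, the last holds). The fingers move at their own pace and stop on an object; "squeeze" is the grip in N (left out, the last holds). Time passes only in rows, so rows that do not move let the fingers close. It gives the time, the measured TCP pose, the force and the opening at its end, in the units of the state.
- env.observe(): the state, without advancing time (a new reading comes with each control period).
- vision.get_image(name): name is "scene" or "top"; returns (picture, depth): 420x560x3 uint8, red, green, blue; 420x560 float32, m along the optical axis (not along the pixel's ray), 0 where there is no reading.
- vision.camera_info(name): a dict with "fx", "fy", "cx", "cy" (pixels), "rvec" (rotation vector, rad) and "tvec" (3), from world to camera coordinates, as OpenCV has them. Camera axes: x right, y down, z forward; pixel columns grow to the right and rows downward; lengths in m; the calibration is good to about 2 mm. A picture is of the moment at which its call begins. camera_info takes no time and is no camera call.
- close_job(): hands the job in, once; it reports no verdict.
Trained networks look in the newest picture that a camera, given by its name, has taken for a name from the list of things; names that differ only in an ending like _2 or _b are one class to them, and where a whole thing is asked for, a point or a joint stands for the part that bears it (a point fixed in the world has none). Each returns a list of dicts, best first, with "score" (0 to 1); they miss things now and then, are a little off and sometimes report something else, mostly with a low value. They report only what shows in the picture. A call takes as long as a camera call.
- spotter.trace(camera, query): "pixels" (420x560 bool, what is visible of it) and "rect" ([left, top, right, bottom] in pixels, round what is visible of it).
The state is a dict: "time_s": time; "q": joint angles; "qvel": joint speeds; "joint_efforts": joint torques, N m; "position": TCP position; "tool_rot": TCP orientation; "ft_force": force on the tool from outside, world axes, zero at the start; "wrist_torque": the same for the moment, N m; "grip_width": finger opening in m.
Only numpy, scipy, OpenCV 4.12 (cv2) and the standard library are available. Lean on these libraries where they do the work, as an engineer would, in place of code of your own. Each camera call takes 0.05 s, during which the arm holds its last target.

## Task

Make the batch in the curing box's drawer up to three potted modules by setting two more in beside the one already there, each lying flat on the drawer floor with the resin up (put down, not dropped or tipped), and leave the spare one and everything else on the bench where it is. Push the drawer fully home and only then wind the timer key clockwise until its red end points at the red mark on the dial.

Things in the scene. Friction and masses are not known exactly. Their poses are not given: they have to be found in the camera images.
- curing_box: white slope-front UV curing box, 240 (x) x 260 (y) x 139 mm high, fixed. Origin: centre of its underside; x points from front to back, y to its left seen from the front, z up. The drawer comes out of the front (-x), 10 to 62 mm above the bench. Front edge 70 mm high; from 20 mm behind it a console slopes up to the back at 35 degrees.
- dial (a point): centre of the timer's white dial, on the sloping console 62 mm right of the box's middle. Dial 100 mm across, dark ticks every 30 degrees, green tick at the top (0), broad red mark at eight o'clock, 240 degrees clockwise from the green tick. Axes: x up the slope to the green tick, y to the box's left, z out of the dial: 35 degrees from vertical, leaning to the front.
- drawer (a joint): drawer: 0 = fully home, grows in m as it slides out along the box's -x; starts 0.13 to 0.145 out. Friction about 2 N; it stays where it is left.
- drawer_in (a point): centre of the drawer's inner floor, moves with the drawer; axes as the box's. Floor 150 (x) x 226 (y) mm, 18 mm above the bench; walls 32 mm and front panel 44 mm above it. The 130 mm or so nearest the front panel are open above, the rest is under the box. Three modules fit side by side, lengthwise along x, at x = -12 and y = +70, 0, -70 mm, with room for fingers.
- drawer_pull (a point): middle of the drawer's steel bar handle, 104 mm long (along y), 10 mm thick, its axis 38 mm above the bench and 17 mm in front of the blue front panel; moves with the drawer. The drawer can be pushed on it.
- timer_key (a joint): angle of the winding key, rad: 0 = red end at the green tick, grows clockwise seen from outside the dial; stop at 5.4; the red mark is at 4.19. Starts at 0.1 to 0.7. Spring and friction resist winding (0.13 N m at first, 0.19 at the mark). It stays where it is let go, but when wound only 0.03 N m turns it back: withdraw along its axis.
- key_grip (a point): grip point on the key's axis, 32 mm out from the dial; turns with the key. z out of the dial along the axis (as the dial's), x to the key's red end, y across it. The key is a black bar 66 mm long (x), 10 mm thick (y), standing 8 to 46 mm out from the dial, its +x end red, on a collar 32 mm across, 8 mm high. Grip it across y, either way round.
- module_1: potted driver module: black block 70 x 36 x 26 mm, about 0.12 kg, with fresh amber resin on top (purple board round it, cream socket flush at the +x end). Origin: centre of its underside; x along its 70 mm length, y across its 36 mm width, z up. Already in the drawer at the start, at its left (+y) end, lengthwise along the box's x.
- module_2: potted driver module: black block 70 x 36 x 26 mm, about 0.12 kg, with fresh amber resin on top (purple board round it, cream socket flush at the +x end). Origin: centre of its underside; x along its 70 mm length, y across its 36 mm width, z up. Starts on the bench.
- module_3: potted driver module: black block 70 x 36 x 26 mm, about 0.12 kg, with fresh amber resin on top (purple board round it, cream socket flush at the +x end). Origin: centre of its underside; x along its 70 mm length, y across its 36 mm width, z up. Starts on the bench.
- module_4: potted driver module: black block 70 x 36 x 26 mm, about 0.12 kg, with fresh amber resin on top (purple board round it, cream socket flush at the +x end). Origin: centre of its underside; x along its 70 mm length, y across its 36 mm width, z up. Starts on the bench.
- pump: bystander: small pump, aluminium base 90 x 90 x 45 mm with two brass nozzles and a black block and fan on top, 95 mm high in all. Origin: centre of the underside.
- screwdriver_red: bystander: screwdriver 170 mm long with red handle, lying along its x, 26 mm thick. Origin: bench point under its middle.
- screwdriver_black: bystander: screwdriver 200 mm long with black handle, lying along its x, 26 mm thick. Origin: bench point under its middle.
- breadboard: bystander: cream breadboard 165 (x) x 55 (y) x 9 mm. Origin: centre of the underside.
- pliers: bystander: pliers with green handles, 180 mm long along x, 12 mm high. Origin: under the pivot.
- circuit_board: bystander: purple circuit board in black rails, 160 (x) x 87 (y) x 26 mm. Origin: centre of the underside.

How it is judged (in metres and radians):
On the way, in this order (a step that is already met when the one before it is completed fails the run):
1. three modules lie flat, resin up, in the drawer and the spare is left where it was ((((horizontal distance between module_1 and drawer_in below 0.115 m and z of module_1 in the frame of drawer_in between -0.008 and 0.008 m and angle between module_1's own z axis and vertical below 0.15 rad) and (horizontal distance between module_3 and drawer_in below 0.115 m and z of module_3 in the frame of drawer_in between -0.008 and 0.008 m and angle between module_3's own z axis and vertical below 0.15 rad) and (horizontal distance between module_4 and drawer_in below 0.115 m and z of module_4 in the frame of drawer_in between -0.008 and 0.008 m and angle between module_4's own z axis and vertical below 0.15 rad) and distance of module_2 from where it was at the start of the episode below 0.04 m) or ((horizontal distance between module_1 and drawer_in below 0.115 m and z of module_1 in the frame of drawer_in between -0.008 and 0.008 m and angle between module_1's own z axis and vertical below 0.15 rad) and (horizontal distance between module_2 and drawer_in below 0.115 m and z of module_2 in the frame of drawer_in between -0.008 and 0.008 m and angle between module_2's own z axis and vertical below 0.15 rad) and (horizontal distance between module_4 and drawer_in below 0.115 m and z of module_4 in the frame of drawer_in between -0.008 and 0.008 m and angle between module_4's own z axis and vertical below 0.15 rad) and distance of module_3 from where it was at the start of the episode below 0.04 m) or ((horizontal distance between module_1 and drawer_in below 0.115 m and z of module_1 in the frame of drawer_in between -0.008 and 0.008 m and angle between module_1's own z axis and vertical below 0.15 rad) and (horizontal distance between module_2 and drawer_in below 0.115 m and z of module_2 in the frame of drawer_in between -0.008 and 0.008 m and angle between module_2's own z axis and vertical below 0.15 rad) and (horizontal distance between module_3 and drawer_in below 0.115 m and z of module_3 in the frame of drawer_in between -0.008 and 0.008 m and angle between module_3's own z axis and vertical below 0.15 rad) and distance of module_4 from where it was at the start of the episode below 0.04 m))), for 0.2 s.
2. the drawer is pushed fully home (value of joint drawer below 0.006 m), for 0.2 s.
3. the timer key is wound to the red mark (value of joint timer_key between 4.03 and 4.35 rad), for 0.2 s.
At the end, for the whole second after the job is handed in: module_1 and just two others at rest in the drawer, within 8 mm of its floor and 0.15 rad of level; the spare within 40 mm of its start; drawer within 6 mm of home; timer key still, at 4.19 rad within 0.16 (all of step 3 and (((horizontal distance between module_1 and drawer_in below 0.115 m and z of module_1 in the frame of drawer_in between -0.008 and 0.008 m and angle between module_1's own z axis and vertical below 0.15 rad) and (horizontal distance between module_3 and drawer_in below 0.115 m and z of module_3 in the frame of drawer_in between -0.008 and 0.008 m and angle between module_3's own z axis and vertical below 0.15 rad) and (horizontal distance between module_4 and drawer_in below 0.115 m and z of module_4 in the frame of drawer_in between -0.008 and 0.008 m and angle between module_4's own z axis and vertical below 0.15 rad) and distance of module_2 from where it was at the start of the episode below 0.04 m) or ((horizontal distance between module_1 and drawer_in below 0.115 m and z of module_1 in the frame of drawer_in between -0.008 and 0.008 m and angle between module_1's own z axis and vertical below 0.15 rad) and (horizontal distance between module_2 and drawer_in below 0.115 m and z of module_2 in the frame of drawer_in between -0.008 and 0.008 m and angle between module_2's own z axis and vertical below 0.15 rad) and (horizontal distance between module_4 and drawer_in below 0.115 m and z of module_4 in the frame of drawer_in between -0.008 and 0.008 m and angle between module_4's own z axis and vertical below 0.15 rad) and distance of module_3 from where it was at the start of the episode below 0.04 m) or ((horizontal distance between module_1 and drawer_in below 0.115 m and z of module_1 in the frame of drawer_in between -0.008 and 0.008 m and angle between module_1's own z axis and vertical below 0.15 rad) and (horizontal distance between module_2 and drawer_in below 0.115 m and z of module_2 in the frame of drawer_in between -0.008 and 0.008 m and angle between module_2's own z axis and vertical below 0.15 rad) and (horizontal distance between module_3 and drawer_in below 0.115 m and z of module_3 in the frame of drawer_in between -0.008 and 0.008 m and angle between module_3's own z axis and vertical below 0.15 rad) and distance of module_4 from where it was at the start of the episode below 0.04 m)) and value of joint drawer below 0.006 m and velocity of joint timer_key between -0.05 and 0.05 rad/s and linear speed of each of module_1, module_2, module_3, module_4 below 0.05 m/s); the robot touches nothing.
It fails at once if the timer is wound past 1.2 rad while the drawer is more than 20 mm open (value of joint timer_key above 1.2 rad and value of joint drawer above 0.02 m).
It fails at once if a module is tipped more than 0.6 rad (angle between any of module_1, module_2, module_3, module_4's own z axis and vertical above 0.6 rad).
It fails at once if a module is dropped or thrown (faster than 0.7 m/s while not held) ((linear speed of module_1 above 0.7 m/s and contact force between the fingers and module_1 below 0.05 N) or (linear speed of module_2 above 0.7 m/s and contact force between the fingers and module_2 below 0.05 N) or (linear speed of module_3 above 0.7 m/s and contact force between the fingers and module_3 below 0.05 N) or (linear speed of module_4 above 0.7 m/s and contact force between the fingers and module_4 below 0.05 N)).
It fails at once if a bystander is moved more than 30 mm (distance of any of pump, screwdriver_red, screwdriver_black, breadboard, pliers, circuit_board from where it was at the start of the episode above 0.03 m).
It also fails if it takes over 72 s, if anything falls off the work surface, if the arm or the gripper's body presses on something with over 40 N, if the wrist force passes 120 N, or if a joint passes its speed limit or range.

## Working session

There is one attempt and no reset: what is moved stays moved. The work goes in short steps, Python scripts to look and compute and a tool call to move; the robot and the scene stay as the last step left them, time stands still between calls to the robot, and variables do not carry over. Pictures are saved under pics/ and viewed, and the job is handed in when it is done.

Besides the shell and the picture viewer there is one more tool, called after "Call:" as name(argument=value, ...) on one line, values as JSON. jog_arm: Moves the arm, as the interface text tells. Its arguments: {"type":"object","properties":{"plan":{"type":"array"},"grip":{"type":"number"},"squeeze":{"type":"number"}},"required":["plan"]}

```bash
mkdir -p pics; cat > h.py <<'E'
import numpy as np, cv2
from rig import env, vision, spotter
def cam(n):
    c=vision.camera_info(n); R=cv2.Rodrigues(np.array(c["rvec"],float))[0]; return c,R,np.array(c["tvec"],float).ravel()
def cloud(n,depth):
    c,R,t=cam(n); v,u=np.mgrid[0:420,0:560]
    P=np.stack([(u-c["cx"])/c["fx"]*depth,(v-c["cy"])/c["fy"]*depth,depth],-1)
    return (P-t)@R
def save(n,im,f=None):
    cv2.imwrite("pics/"+n+".png",cv2.resize(im[...,::-1],(800,600),interpolation=cv2.INTER_CUBIC))
E
python3 - <<'E'
from h import *
for n in("scene","top"):
    im,d=vision.get_image(n); save(n+"0",im); np.savez(n+"0.npz",im=im,d=d)
    c,R,t=cam(n); print(n,c["fx"],-R.T@t, R[2])
    for q in("module_1","curing_box","timer_key","drawer_pull"):
        for r in spotter.trace(n,q):
            m=r["pixels"]; P=cloud(n,d)[m&(d>0)]
            print(q,round(r["score"],2),r["rect"],m.sum(),np.median(P,0).round(3),P[:,2].max().round(3))
print(env.observe())
E
```

```text
scene 540.9880693585619 [ 1.10486575 -0.45220525  1.36321262] [-0.41709959  0.28515599 -0.86296813]
module_1 0.91 [283.5, 211.9, 303.4, 239.9] 331 [ 0.545 -0.023  0.045] 0.055
module_1 0.91 [325.7, 155.0, 351.0, 175.1] 324 [0.458 0.208 0.026] 0.037
module_1 0.85 [386.5, 144.2, 415.7, 169.8] 350 [0.54  0.378 0.025] 0.038
module_1 0.77 [366.4, 196.7, 384.1, 224.0] 376 [0.641 0.202 0.026] 0.036
curing_box 0.95 [217.9, 190.5, 367.7, 355.2] 14489 [ 0.695 -0.129  0.112] 0.164
timer_key 0.66 [256.3, 248.7, 270.5, 278.2] 236 [ 0.634 -0.179  0.137] 0.164
drawer_pull 0.6 [214.6, 189.5, 314.9, 262.5] 3976 [ 0.486 -0.091  0.02 ] 0.136
top 411.00560229049313 [ 0.39600051 -0.05004281  1.22732741] [ 0.08293145  0.0240099  -0.99626598]
module_1 0.88 [124.3, 196.7, 145.1, 220.3] 341 [0.535 0.382 0.026] 0.035
module_1 0.56 [183.9, 219.2, 198.8, 244.7] 328 [0.455 0.211 0.026] 0.036
module_1 0.45 [242.7, 87.9, 362.4, 247.0] 12862 [ 0.641 -0.117  0.097] 0.162
curing_box 0.55 [244.9, 86.8, 362.5, 245.5] 12671 [ 0.643 -0.119  0.099] 0.162
timer_key 0.78 [313.8, 154.0, 335.9, 175.8] 203 [ 0.627 -0.175  0.13
[... 254 characters left out ...]
28163e-05,
        8.38567008e+01, -1.23363590e+01]), 'qvel': array([ 0.00235044, -0.05266984, -0.08538683, -0.01679977, -0.10012909,
       -0.05981723]), 'joint_efforts': array([-2.92747463e-03, -4.48027611e+01, -2.31336540e+01, -2.52969085e-04,
        7.32745320e-04,  9.16839383e-06]), 'position': array([0.15873904, 0.52656882, 0.23127597]), 'tool_rot': array([[-9.57441952e-01,  2.88625894e-01, -4.36198689e-05],
       [ 2.88625897e-01,  9.57441949e-01, -7.54521467e-05],
       [ 1.99860490e-05, -8.48308744e-05, -9.99999996e-01]]), 'ft_force': array([-0.78140333,  0.77027718, -0.07186954]), 'wrist_torque': array([ 0.0329721 ,  0.00777669, -0.00545334]), 'grip_width': 0.08495600080930692}
```

View pics/scene0.png

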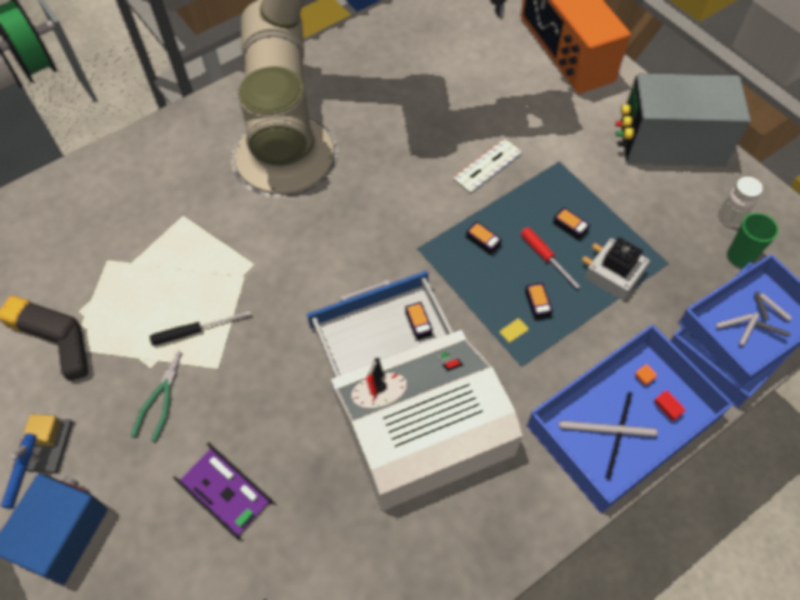

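View pics/top0.png

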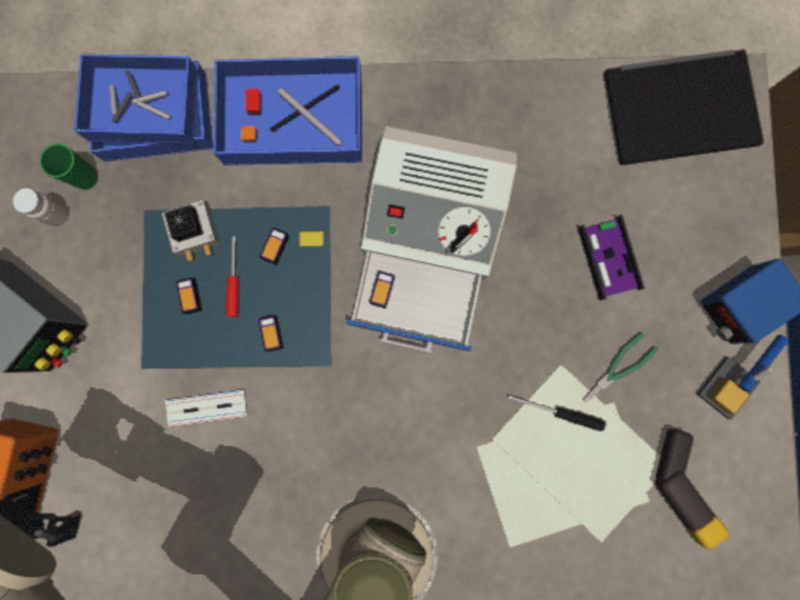

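```bash
python3 - <<'E'
from h import *
def rect(P):
    r=cv2.minAreaRect((P[:,:2]*1000).astype(np.float32)); return np.round(r[0],1),np.round(r[1],1),round(r[2],1)
def direction(P):
    c=P.mean(0);u,s,v=np.linalg.svd(P-c); return np.degrees(np.arctan2(v[0,1],v[0,0])).round(1)
D={n:np.load(n+"0.npz") for n in("scene","top")}
C={n:cloud(n,D[n]["d"]) for n in D}
for n in D:
    im=D[n]["im"].astype(int); P=C[n]; ok=D[n]["d"]>0
    print(n)
    # modules by region around rough centres
    for c,z0 in(((.535,.38),0),((.457,.21),0),((.64,.2),0),((.545,-.025),.018)):
        m=ok&(np.hypot(P[...,0]-c[0],P[...,1]-c[1])<.055)&(P[...,2]>z0+.018)&(P[...,2]<z0+.034)
        k=cv2.connectedComponents(m.astype(np.uint8))[1]; i=np.argmax(np.bincount(k[k>0])) if k.any() else 0
        Q=P[k==i]; print("mod",rect(Q[:,:2]),direction(Q[:,:2]),Q[:,:2].mean(0).round(4),np.median(Q[:,2]).round(4),len(Q))
        o=(k==i)&(im[...,0]>170)&(im[...,2]<130); w=(k==i)&(im.min(-1)>150)
        print("   amber",P[o].mean(0).round(3),"cream",P[w].mean(0).round(3) if w.any() else None)
    # console plane
    m=ok&(P[...,2]>.08)&(P[...,2]<.135)&(np.hypot(P[...,0]-.65,P[...,1]+.12)<.14)
    Q=P[m]
    for _ in range(6):
        c=Q.mean(0); nn=np.linalg.svd(Q-c,full_matrices=False)[2][2]; nn*=np.sign(nn[2]); r=(P[m]-c)@nn; Q=P[m][abs(r)<.004]
    print("plane",c.round(4),nn.round(4),"tilt",np.degrees(np.arccos(nn[2])).round(2),"yaw",np.degrees(np.arctan2(-nn[1],-nn[0])).round(2),len(Q))
    m=ok&(im[...,2]>im[...,0]+30)&(P[...,2]>.05)&(P[...,2]<.072)&(np.hypot(P[...,0]-.45,P[...,1]+.08)<.17)
    Q=P[m]; print("panel top",rect(Q),direction(Q[:,:2]),Q.mean(0).round(4),len(Q))
    m=ok&(P[...,2]>.128)&(P[...,2]<.147)&(P[...,0]>.66)&(P[...,0]<.9)&(abs(P[...,1]+.15)<.2)
    Q=P[m]; print("roof",rect(Q),direction(Q[:,:2]),np.median(Q[:,2]))
    # white dial
    m=ok&(P[...,2]>.08)&(np.hypot(P[...,0]-.635,P[...,1]+.17)<.08)&(abs((P-c)@nn)<.004)
    # key
    h=(P-c)@nn
    m=ok&(np.hypot(P[...,0]-.635,P[...,1]+.17)<.08)&(h>.03)&(h<.055); Q=P[m]
    print("key",len(Q),Q.mean(0).round(4),h[m].max().round(4))
E
```

```text
scene
mod (array([537.3, 384.8]), array([71.7, 41.4]), 12.0) 12.6 [0.5387 0.3837] 0.0269 259
   amber [0.531 0.386 0.028] cream [0.559 0.392 0.027]
mod (array([456. , 211.8]), array([71.7, 41.2]), 13.3) 12.0 [0.4576 0.2116] 0.0271 263
   amber [0.449 0.214 0.028] cream [0.478 0.22  0.027]
mod (array([639.1, 206.1]), array([37.5, 73. ]), 66.0) -24.5 [0.6404 0.2045] 0.027 291
   amber [0.633 0.21  0.028] cream [0.66  0.198 0.027]
mod (array([541.5, -19.5]), array([36.4, 72.4]), 72.8) -17.3 [ 0.5428 -0.0207] 0.0452 307
   amber [ 0.534 -0.016  0.046] cream [ 0.562 -0.024  0.046]
plane [ 0.6603 -0.1199  0.1103] [-0.5515  0.1368  0.8229] tilt 34.63 yaw -13.93 1875
panel top (array([446.6, -71.6]), array([250.4,  14.7]), 76.6) -103.2 [ 0.4468 -0.0732  0.0596] 389
roof (array([ 745.7, -141.4]), array([261.8, 135.6]), 75.8) -103.4 0.1393074643862462
key 131 [ 0.6228 -0.1773  0.1453] 0.0508
top
mod (array([536.9, 385.5]), array([70.5, 37.9]), 12.5) -168.1 [0.5363 0.384 ] 0.0266 298
   amber [0.53  0.385 0.027] cream [0.56  0.391 0.028]
mod (array([455.4, 213.6]), array([70.2, 37.1]), 11.0) -168.5 [0.4553 0.2124] 0.0266 302
   amber [0.449 0.213 0.027] cream [0.479 0.219 0.027]
mod (array([638.4, 205. ]), array([38. , 70.6]), 67.2) 156.7 [0.6379 0.2049] 0.0264 294
   amber [0.633 0.21  0.027] cream [0.661 0.197 0.027]
mod (array([540.3, -19.5]), array([36.1, 69.7]), 72.6) 162.6 [ 0.54   -0.0197] 0.0447 300
   amber [ 0.534 -0.017  0.045] cream [ 0.563 -0.027  0.045]
plane [ 0.6602 -0.1197  0.109 ] [-0.5491  0.1351  0.8247] tilt 34.44 yaw -13.83 2589
panel top (array([445.7, -71.1]), array([249.7,   7.8]), 76.7) -103.3 [ 0.4454 -0.0718  0.0617] 253
roof (array([ 741.6, -141.4]), array([261. , 130.2]), 76.1) -103.6 0.13882904995991605
key 130 [ 0.6197 -0.1763  0.1445] 0.0549
```

```bash
cat >> h.py <<'E'
from scipy.spatial.transform import Rotation as Ro
def down(az):  # tool down with jaw axis y at azimuth az deg
    a=np.radians(az); y=np.array([np.cos(a),np.sin(a),0]); z=np.array([0,0,-1.]); return np.stack([np.cross(y,z),y,z],1)
def plan(wps,start=None,ustep=.75,dec=2):
    """wps: list of (pos, R, nrows or None)"""
    o=env.observe(); p,R=(np.array(o["position"]),np.array(o["tool_rot"])) if start is None else start
    rows=[]
    for w in wps:
        P,T=np.array(w[0],float),w[1]; 
        L=np.abs(R.T@(P-p)).max()/.04; A=np.linalg.norm(Ro.from_matrix(R.T@T).as_rotvec())/.15
        n=w[2] if len(w)>2 and w[2] else int(max(1,np.ceil(L/ustep),np.ceil(A/.8)))
        for i in range(n):
            k=1/(n-i); s=R.T@(P-p)*k/.04; r=Ro.from_matrix(R.T@T).as_rotvec()*k/.15
            s,r=np.round(s,dec)+0.,np.round(r,dec)+0.; rows.append([*map(float,s),*map(float,r)])
            p=p+R@s*.04; R=R@Ro.from_rotvec(r*.15).as_matrix()
        print("wp",p.round(4),"rows so far",len(rows))
    for i in range(0,len(rows),10): print(str([rows[i:i+10]]).replace(" ",""))
E
python3 - <<'E'
from h import *
R=down(101.9)
plan([((.4557,.2124,.12),R),((.4557,.2124,.04),R),((.4557,.2124,.004),R,3)])
E
```

```text
wp [0.4559 0.2125 0.1201] rows so far 13
wp [0.4559 0.2125 0.0401] rows so far 16
wp [0.4559 0.2125 0.0041] rows so far 19
[[[-0.72,-0.41,0.21,0.0,0.0,-0.26],[-0.7,-0.44,0.21,0.0,0.0,-0.26],[-0.69,-0.47,0.21,0.0,0.0,-0.26],[-0.67,-0.5,0.22,0.0,0.0,-0.26],[-0.65,-0.52,0.21,0.0,0.0,-0.26],[-0.63,-0.55,0.22,0.0,0.0,-0.25],[-0.61,-0.57,0.21,0.0,0.0,-0.26],[-0.58,-0.59,0.22,0.0,0.0,-0.25],[-0.56,-0.61,0.21,0.0,0.0,-0.26],[-0.54,-0.63,0.22,0.0,0.0,-0.25]]]
[[[-0.51,-0.66,0.21,0.0,0.0,-0.26],[-0.49,-0.67,0.22,0.0,0.0,-0.25],[-0.46,-0.69,0.21,0.0,0.0,-0.26],[0.0,0.0,0.67,0.0,0.0,0.0],[0.0,0.0,0.67,0.0,0.0,0.0],[0.0,0.0,0.66,0.0,0.0,0.0],[0.0,0.0,0.3,0.0,0.0,0.0],[0.0,0.0,0.3,0.0,0.0,0.0],[0.0,0.0,0.3,0.0,0.0,0.0]]]
```

Call:
jog_arm(plan=[[[-0.72,-0.41,0.21,0,0,-0.26],[-0.7,-0.44,0.21,0,0,-0.26],[-0.69,-0.47,0.21,0,0,-0.26],[-0.67,-0.5,0.22,0,0,-0.26],[-0.65,-0.52,0.21,0,0,-0.26],[-0.63,-0.55,0.22,0,0,-0.25],[-0.61,-0.57,0.21,0,0,-0.26],[-0.58,-0.59,0.22,0,0,-0.25],[-0.56,-0.61,0.21,0,0,-0.26],[-0.54,-0.63,0.22,0,0,-0.25]]], grip=0.5, squeeze=40)

```text
time_s: 1.5
position: [0.3883, 0.284, 0.1456]
tool_rot: [[-0.996, -0.094, 0.0], [-0.094, 0.996, 0.0], [-0.0, 0.0, -1.0]]
ft_force: [-0.2, 0.7, 0.3]
grip_width: 0.0644
```

Call:
jog_arm(plan=[[[-0.51,-0.66,0.21,0,0,-0.26],[-0.49,-0.67,0.22,0,0,-0.25],[-0.46,-0.69,0.21,0,0,-0.26],[0,0,0,0,0,0],[0,0,0,0,0,0]]])

```text
time_s: 2.0
position: [0.4559, 0.2122, 0.12]
tool_rot: [[-0.979, -0.205, -0.001], [-0.205, 0.979, 0.0], [0.001, 0.0, -1.0]]
ft_force: [-0.4, 0.5, 0.2]
grip_width: 0.0636
```

Call:
jog_arm(plan=[[[0,0,0.7,0,0,0],[0,0,0.7,0,0,0],[0,0,0.6,0,0,0],[0,0,0.5,0,0,0],[0,0,0.4,0,0,0],[0,0,0,0,0,0],[0,0,0,0,0,0]]])

```text
time_s: 2.7
position: [0.4557, 0.2132, 0.0048]
tool_rot: [[-0.978, -0.208, 0.0], [-0.208, 0.978, 0.0], [-0.0, 0.0, -1.0]]
ft_force: [0.5, -0.1, 0.3]
grip_width: 0.0637
```

Call:
jog_arm(plan=[[[0,0,0,0,0,0],[0,0,0,0,0,0],[0,0,0,0,0,0],[0,0,0,0,0,0],[0,0,0,0,0,0],[0,0,0,0,0,0]]], grip=-1, squeeze=40)

```text
time_s: 3.3
position: [0.4563, 0.2128, 0.0052]
tool_rot: [[-0.978, -0.207, 0.002], [-0.207, 0.978, 0.001], [-0.002, 0.0, -1.0]]
ft_force: [-1.5, 0.8, 6.7]
grip_width: 0.0354
```

Call:
jog_arm(plan=[[[0,0,-0.3,0,0,0],[0,0,-0.6,0,0,0],[0,0,-0.7,0,0,0],[0,0,-0.7,0,0,0],[0,0,-0.5,0,0,0],[0,0,0,0,0,0]]])

```text
time_s: 3.9
position: [0.457, 0.2128, 0.1187]
tool_rot: [[-0.978, -0.207, 0.006], [-0.207, 0.978, 0.001], [-0.006, -0.0, -1.0]]
ft_force: [1.2, 0.3, -0.7]
grip_width: 0.0351
```

```bash
python3 - <<'E'
from h import *
im,d=vision.get_image("scene"); save("s1",im)
yaw=np.radians(-13.6); ex=np.array([np.cos(yaw),np.sin(yaw)]); ey=np.array([-ex[1],ex[0]]); O=np.array([.691,-.1288])
p=O+ex*-.185+ey*.0; print(p)
R=down(76.4)
plan([((*p,.118),R),((*p,.045),R),((*p,.0225),R,3)])
E
```

```text
[ 0.51118721 -0.08529871]
wp [ 0.5111 -0.0855  0.1182] rows so far 11
wp [ 0.5111 -0.0851  0.045 ] rows so far 14
wp [ 0.5111 -0.0851  0.0226] rows so far 17
[[[0.02,-0.69,0.0,0.0,0.0,0.27],[-0.01,-0.69,0.0,0.0,0.0,0.27],[-0.04,-0.69,0.0,0.0,0.0,0.27],[-0.07,-0.68,0.0,0.0,0.0,0.27],[-0.09,-0.68,0.0,0.0,0.0,0.27],[-0.12,-0.68,0.0,0.0,0.0,0.27],[-0.15,-0.67,0.0,0.0,0.0,0.27],[-0.18,-0.67,-0.01,0.0,0.0,0.27],[-0.2,-0.66,0.0,0.0,0.01,0.27],[-0.23,-0.65,-0.01,0.0,0.0,0.27]]]
[[[-0.25,-0.64,-0.01,0.01,0.01,0.27],[0.0,0.0,0.61,0.0,0.0,0.0],[0.0,0.0,0.61,0.0,0.0,0.0],[0.0,0.01,0.61,0.0,0.0,0.0],[0.0,0.0,0.19,0.0,0.0,0.0],[0.0,0.0,0.19,0.0,0.0,0.0],[0.0,0.0,0.18,0.0,0.0,0.0]]]
```

View pics/s1.png

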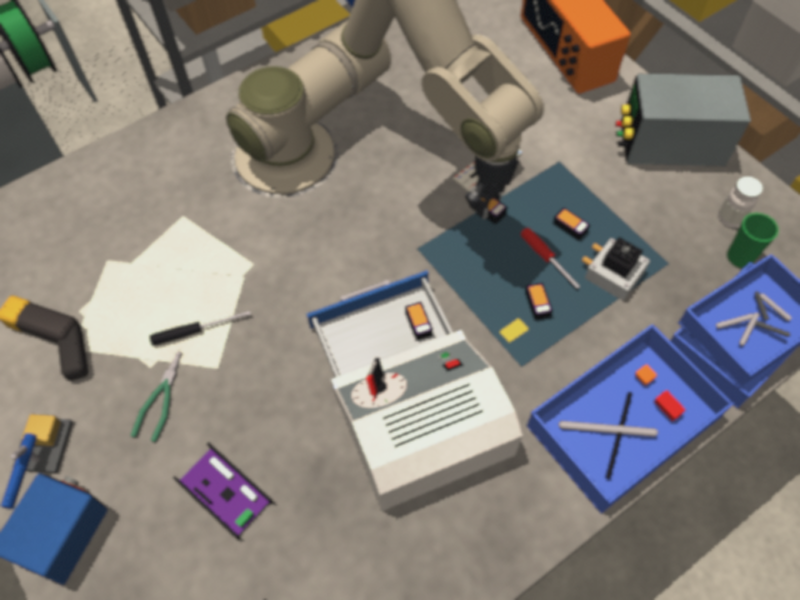

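Call:
jog_arm(plan=[[[0.02,-0.69,0,0,0,0.27],[-0.01,-0.69,0,0,0,0.27],[-0.04,-0.69,0,0,0,0.27],[-0.07,-0.68,0,0,0,0.27],[-0.09,-0.68,0,0,0,0.27],[-0.12,-0.68,0,0,0,0.27],[-0.15,-0.67,0,0,0,0.27],[-0.18,-0.67,-0.01,0,0,0.27],[-0.2,-0.66,0,0,0.01,0.27],[-0.23,-0.65,-0.01,0,0,0.27]]])

```text
time_s: 4.95
position: [0.5054, -0.0595, 0.1155]
tool_rot: [[-0.98, 0.197, -0.004], [0.197, 0.98, 0.001], [0.004, 0.0, -1.0]]
ft_force: [0.1, 1.6, -1.2]
grip_width: 0.0351
```

Call:
jog_arm(plan=[[[-0.25,-0.64,-0.01,0.01,0.01,0.27],[0,0,0,0,0,0],[0,0,0,0,0,0]]])

```text
time_s: 5.25
position: [0.5101, -0.0854, 0.1161]
tool_rot: [[-0.972, 0.236, -0.005], [0.236, 0.972, 0.0], [0.005, -0.001, -1.0]]
ft_force: [0.1, 0.4, -1.0]
grip_width: 0.0353
```

```bash
python3 - <<'E'
from h import *
im,d=vision.get_image("scene"); save("s2",im)
for r in spotter.trace("scene","module_1"):
    m=r["pixels"]; P=cloud("scene",d)[m&(d>0)]
    print(round(r["score"],2),r["rect"],m.sum(),np.median(P,0).round(3))
print(env.observe()["position"])
E
```

```text
0.9 [366.8, 198.7, 385.9, 224.9] 360 [0.645 0.201 0.026]
0.79 [262.9, 202.5, 276.4, 223.6] 268 [ 0.528 -0.088  0.137]
0.72 [282.1, 209.7, 303.1, 237.5] 391 [ 0.545 -0.022  0.044]
0.58 [388.0, 147.5, 413.1, 167.7] 334 [0.541 0.379 0.026]
[ 0.51023019 -0.08462299  0.11658604]
```

View pics/s2.png

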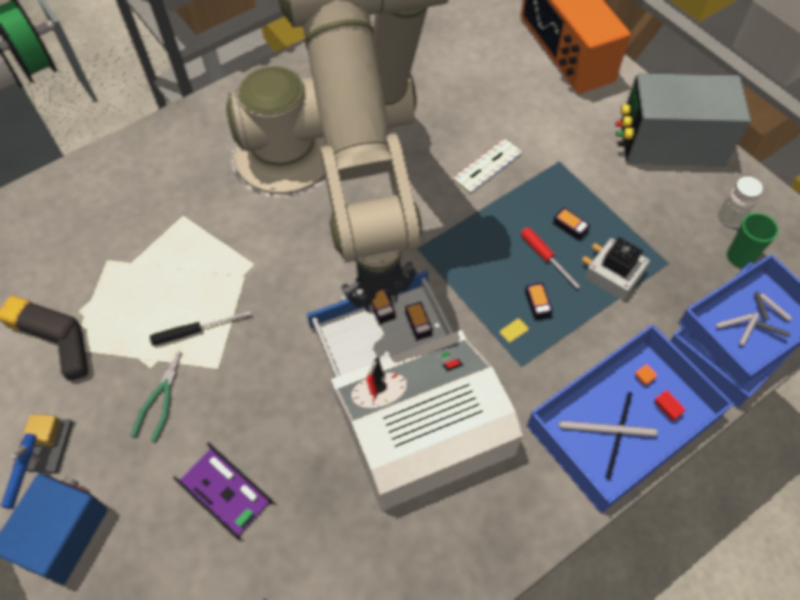

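Call:
jog_arm(plan=[[[0,0,0.6,0,0,0],[0,0,0.6,0,0,0],[0,0,0.5,0,0,0],[0,0,0.3,0,0,0],[0,0,0.2,0,0,0],[0,0,0.12,0,0,0],[0,0,0,0,0,0],[0,0,0,0,0,0]]])

```text
time_s: 6.15
position: [0.5108, -0.0857, 0.0251]
tool_rot: [[-0.972, 0.235, -0.002], [0.235, 0.972, -0.001], [0.002, -0.002, -1.0]]
ft_force: [0.3, 0.5, -0.7]
grip_width: 0.035
```

Call:
jog_arm(plan=[[[0,0,0.05,0,0,0],[0,0,0,0,0,0]]])

```text
time_s: 6.35
position: [0.511, -0.0858, 0.0232]
tool_rot: [[-0.972, 0.235, -0.001], [0.235, 0.972, -0.002], [0.001, -0.002, -1.0]]
ft_force: [0.1, 0.2, 4.0]
grip_width: 0.0352
```

Call:
jog_arm(plan=[[[0,0,0,0,0,0],[0,0,0,0,0,0],[0,0,0,0,0,0],[0,0,0,0,0,0]]], grip=0.2)

```text
time_s: 6.75
position: [0.5105, -0.0857, 0.0225]
tool_rot: [[-0.972, 0.235, -0.003], [0.235, 0.972, -0.001], [0.003, -0.002, -1.0]]
ft_force: [0.1, 0.6, 0.1]
grip_width: 0.0512
```

Call:
jog_arm(plan=[[[0,0,-0.2,0,0,0],[0,0,-0.4,0,0,0],[0,0,-0.7,0,0,0],[0,0,-0.7,0,0,0],[0,0,-0.6,0,0,0],[0,0,0,0,0,0]]])

```text
time_s: 7.35
position: [0.5122, -0.086, 0.1299]
tool_rot: [[-0.972, 0.235, 0.003], [0.235, 0.972, -0.003], [-0.003, -0.003, -1.0]]
ft_force: [0.3, 0.2, 0.4]
grip_width: 0.0514
```

```bash
python3 - <<'E'
from h import *
R=down(66.5)
plan([((.6387,.2055,.118),R),((.6387,.2055,.004),R,5)])
E
```

```text
wp [0.6385 0.2055 0.1181] rows so far 11
wp [0.6388 0.2053 0.0041] rows so far 16
[[[-0.12,0.71,0.03,0.0,0.0,0.1],[-0.11,0.71,0.03,0.0,0.0,0.11],[-0.1,0.72,0.02,0.0,0.0,0.1],[-0.09,0.72,0.03,0.0,0.0,0.11],[-0.08,0.72,0.02,0.0,0.0,0.1],[-0.07,0.72,0.03,0.0,0.0,0.11],[-0.06,0.72,0.02,0.0,0.01,0.1],[-0.05,0.72,0.03,0.0,0.0,0.11],[-0.03,0.72,0.02,0.0,0.01,0.1],[-0.02,0.72,0.03,-0.01,0.0,0.11]]]
[[[-0.01,0.72,0.02,0.0,0.01,0.1],[0.0,0.0,0.57,0.0,0.0,0.0],[0.0,0.0,0.57,0.0,0.0,0.0],[0.0,0.0,0.57,0.0,0.0,0.0],[0.0,0.0,0.57,0.0,0.0,0.0],[-0.01,0.0,0.57,0.0,0.0,0.0]]]
```

Call:
jog_arm(plan=[[[-0.12,0.71,0.03,0,0,0.1],[-0.11,0.71,0.03,0,0,0.11],[-0.1,0.72,0.02,0,0,0.1],[-0.09,0.72,0.03,0,0,0.11],[-0.08,0.72,0.02,0,0,0.1],[-0.07,0.72,0.03,0,0,0.11],[-0.06,0.72,0.02,0,0.01,0.1],[-0.05,0.72,0.03,0,0,0.11],[-0.03,0.72,0.02,0,0.01,0.1],[-0.02,0.72,0.03,0,0,0.11]]], grip=0.5)

```text
time_s: 8.35
position: [0.6258, 0.1806, 0.1147]
tool_rot: [[-0.923, 0.385, -0.007], [0.385, 0.923, -0.0], [0.007, -0.003, -1.0]]
ft_force: [0.0, 0.3, -0.1]
grip_width: 0.0638
```

Call:
jog_arm(plan=[[[-0.01,0.72,0.02,0,0.01,0.1],[0,0,0,0,0,0],[0,0,0,0,0,0],[0,0,0,0,0,0]]])

```text
time_s: 8.75
position: [0.6368, 0.2051, 0.1143]
tool_rot: [[-0.917, 0.399, -0.008], [0.399, 0.917, 0.0], [0.008, -0.003, -1.0]]
ft_force: [-0.8, 0.0, -0.8]
grip_width: 0.0641
```

```bash
python3 - <<'E'
from h import *
im,d=vision.get_image("scene"); save("s3",im)
P=cloud("scene",d)
for r in spotter.trace("scene","module_1"):
    m=r["pixels"]; Q=P[m&(d>0)]; zt=np.percentile(Q[:,2],80); Q=Q[abs(Q[:,2]-zt)<.006]
    print(round(r["score"],2),m.sum(),np.median(Q,0).round(3),cv2.minAreaRect((Q[:,:2]*1000).astype(np.float32)))
R=down(66.5)
plan([((.6387,.2055,.004),R,5)])
E
```

```text
0.88 353 [ 0.512 -0.086  0.045] ((511.8027038574219, -85.58149719238281), (36.744564056396484, 69.5672607421875), 76.39053344726562)
0.87 404 [ 0.542 -0.02   0.046] ((541.4641723632812, -19.68292236328125), (35.40374755859375, 72.7470474243164), 72.61100769042969)
0.65 352 [0.641 0.205 0.028] ((638.9122314453125, 205.48133850097656), (36.23595428466797, 72.06198120117188), 66.11434936523438)
0.63 513 [ 0.375 -0.504  0.012] ((371.62579345703125, -496.82354736328125), (53.276275634765625, 181.60748291015625), 39.370540618896484)
wp [0.6388 0.2053 0.0039] rows so far 5
[[[-0.01,0.01,0.55,0.0,-0.01,0.0],[-0.01,0.01,0.55,0.0,-0.01,0.0],[-0.01,0.0,0.56,-0.01,-0.01,0.0],[-0.01,0.01,0.55,0.0,-0.01,0.0],[-0.01,0.0,0.56,-0.01,-0.01,0.0]]]
```

View pics/s3.png

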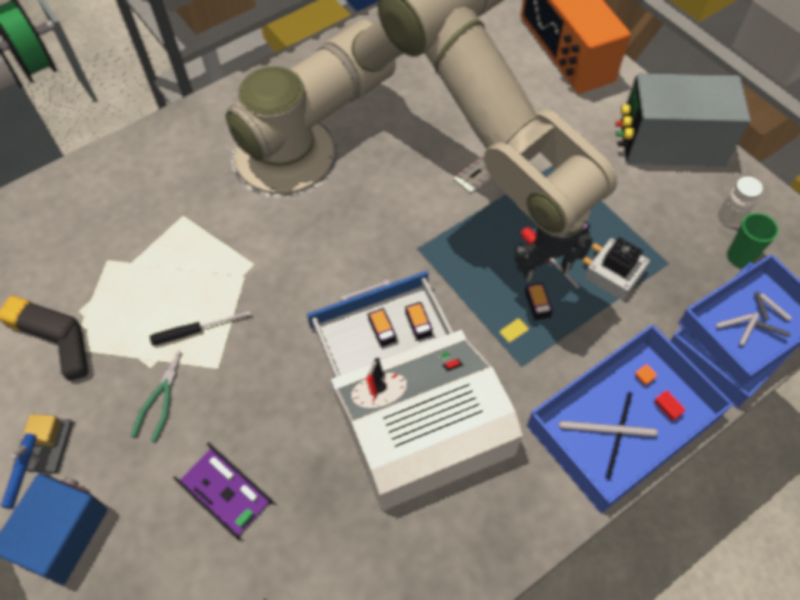

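Call:
jog_arm(plan=[[[-0.01,0.01,0.7,0,-0.01,0],[-0.01,0.01,0.7,0,-0.01,0],[-0.01,0,0.6,0,-0.01,0],[-0.01,0.01,0.45,0,-0.01,0],[-0.01,0,0.3,-0.01,-0.01,0],[0,0,0,0,0,0],[0,0,0,0,0,0]]])

```text
time_s: 9.55
position: [0.6393, 0.206, 0.0054]
tool_rot: [[-0.917, 0.399, 0.001], [0.399, 0.917, -0.001], [-0.001, -0.0, -1.0]]
ft_force: [0.1, -0.3, 1.0]
grip_width: 0.0639
```

Call:
jog_arm(plan=[[[0,0,0,0,0,0],[0,0,0,0,0,0],[0,0,0,0,0,0],[0,0,0,0,0,0],[0,0,0,0,0,0],[0,0,0,0,0,0]]], grip=-1, squeeze=40)

```text
time_s: 10.15
position: [0.6395, 0.2064, 0.0058]
tool_rot: [[-0.917, 0.398, 0.002], [0.398, 0.917, -0.001], [-0.002, 0.0, -1.0]]
ft_force: [-0.3, -0.5, 6.2]
grip_width: 0.035
```

Call:
jog_arm(plan=[[[0,0,-0.3,0,0,0],[0,0,-0.6,0,0,0],[0,0,-0.7,0,0,0],[0,0,-0.7,0,0,0],[0,0,-0.7,0,0,0],[0,0,0,0,0,0]]])

```text
time_s: 10.75
position: [0.6405, 0.2067, 0.1295]
tool_rot: [[-0.917, 0.398, 0.008], [0.398, 0.917, 0.0], [-0.007, 0.003, -1.0]]
ft_force: [-0.0, -0.5, -1.9]
grip_width: 0.035
```

```bash
python3 - <<'E'
from h import *
yaw=np.radians(-13.6); ex=np.array([np.cos(yaw),np.sin(yaw)]); ey=np.array([-ex[1],ex[0]]); O=np.array([.691,-.1288])
p=O+ex*-.185+ey*-.068; print(p)
R=down(76.4)
plan([((.545,.06,.13),R),((*p,.125),R)])
E
```

```text
[ 0.49519755 -0.15139206]
wp [0.5451 0.0598 0.1302] rows so far 6
wp [ 0.4953 -0.1512  0.125 ] rows so far 14
[[[0.12,-0.72,-0.01,0.0,0.01,-0.19],[0.14,-0.71,0.0,0.0,0.01,-0.19],[0.16,-0.71,0.0,0.0,0.01,-0.19],[0.18,-0.71,-0.01,0.01,0.01,-0.19],[0.21,-0.7,0.0,0.0,0.01,-0.19],[0.22,-0.7,-0.01,0.01,0.0,-0.2],[0.0,-0.68,0.02,0.0,0.0,0.0],[0.0,-0.68,0.02,0.0,0.0,0.0],[0.0,-0.68,0.02,0.0,0.0,0.0],[-0.01,-0.68,0.01,0.0,0.0,0.0]]]
[[[0.0,-0.68,0.02,0.0,0.0,0.0],[-0.01,-0.67,0.01,0.0,0.0,0.0],[0.0,-0.68,0.02,0.0,0.0,0.0],[-0.01,-0.67,0.01,0.0,0.0,0.0]]]
```

Call:
jog_arm(plan=[[[0.12,-0.72,-0.01,0,0.01,-0.19],[0.14,-0.71,0,0,0.01,-0.19],[0.16,-0.71,0,0,0.01,-0.19],[0.18,-0.71,-0.01,0.01,0.01,-0.19],[0.21,-0.7,0,0,0.01,-0.19],[0.22,-0.7,-0.01,0.01,0,-0.2],[0,-0.68,0.02,0,0,0],[0,-0.68,0.02,0,0,0],[0,-0.68,0.02,0,0,0],[-0.01,-0.68,0.01,0,0,0]]])

```text
time_s: 11.75
position: [0.5174, -0.0472, 0.1232]
tool_rot: [[-0.972, 0.235, -0.009], [0.235, 0.972, -0.001], [0.009, -0.003, -1.0]]
ft_force: [-0.3, -0.8, -1.1]
grip_width: 0.0353
```

Call:
jog_arm(plan=[[[0,-0.68,0.02,0,0,0],[-0.01,-0.67,0.01,0,0,0],[0,-0.68,0.02,0,0,0],[-0.01,-0.67,0.01,0,0,0],[0,0,0,0,0,0],[0,0,0,0,0,0],[0,0,0,0,0,0]]])

```text
time_s: 12.45
position: [0.4936, -0.1506, 0.1214]
tool_rot: [[-0.972, 0.234, -0.008], [0.234, 0.972, -0.001], [0.008, -0.003, -1.0]]
ft_force: [-0.3, -0.9, -0.9]
grip_width: 0.0351
```

```bash
python3 - <<'E'
from h import *
im,d=vision.get_image("scene"); save("s4",im)
print(env.observe()["position"])
R=down(76.4)
plan([((.4952,-.1514,.0240),R,6)])
E
```

```text
[ 0.4936695  -0.15056467  0.12145178]
wp [ 0.4951 -0.1515  0.0238] rows so far 6
[[[-0.01,0.0,0.41,0.0,-0.01,0.0],[-0.01,0.0,0.41,0.0,-0.01,0.0],[-0.01,0.0,0.4,0.0,-0.01,0.0],[-0.01,0.0,0.41,-0.01,-0.01,0.0],[-0.01,0.0,0.4,0.0,-0.01,0.0],[0.0,-0.01,0.41,-0.01,0.0,0.01]]]
```

View pics/s4.png

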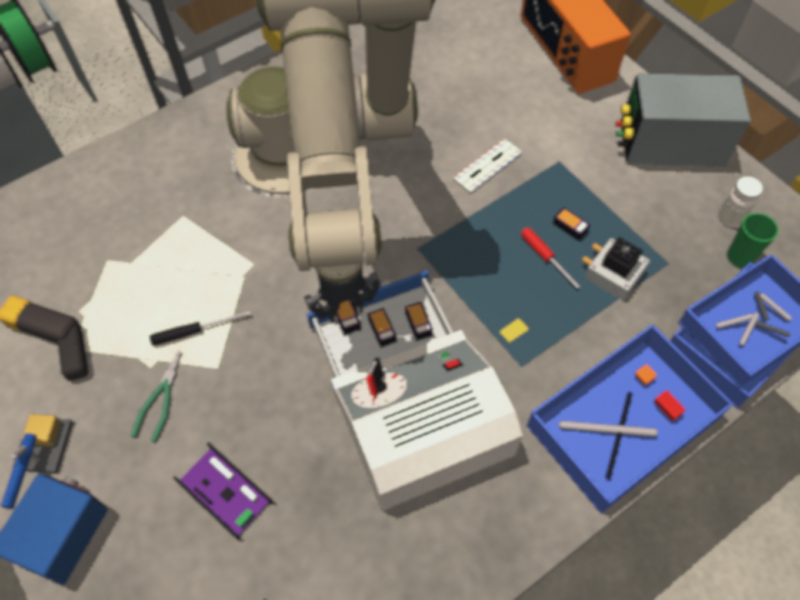

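Call:
jog_arm(plan=[[[-0.01,0,0.6,0,-0.01,0],[-0.01,0,0.6,0,-0.01,0],[-0.01,0,0.5,0,-0.01,0],[-0.01,0,0.35,-0.01,-0.01,0],[-0.01,0,0.2,0,-0.01,0],[0,-0.01,0.13,-0.01,0,0.01],[0,0,0,0,0,0],[0,0,0,0,0,0]]])

```text
time_s: 13.3
position: [0.4953, -0.1526, 0.027]
tool_rot: [[-0.972, 0.236, 0.001], [0.236, 0.972, -0.001], [-0.001, -0.0, -1.0]]
ft_force: [0.2, -0.3, -0.3]
grip_width: 0.035
```

Call:
jog_arm(plan=[[[0,0,0.05,0,0,0],[0,0,0.04,0,0,0],[0,0,0,0,0,0]]])

```text
time_s: 13.6
position: [0.4957, -0.1528, 0.0238]
tool_rot: [[-0.972, 0.237, 0.002], [0.237, 0.972, -0.001], [-0.002, -0.001, -1.0]]
ft_force: [0.5, 1.4, 6.2]
grip_width: 0.0349
```

Call:
jog_arm(plan=[[[0,0,0,0,0,0],[0,0,0,0,0,0],[0,0,0,0,0,0],[0,0,0,0,0,0]]], grip=0.1)

```text
time_s: 14.0
position: [0.495, -0.1526, 0.0228]
tool_rot: [[-0.972, 0.237, -0.0], [0.237, 0.972, -0.0], [-0.0, -0.0, -1.0]]
ft_force: [-0.4, 0.9, -0.4]
grip_width: 0.047
```

Call:
jog_arm(plan=[[[0,0,-0.2,0,0,0],[0,0,-0.4,0,0,0],[0,0,-0.7,0,0,0],[0,0,-0.7,0,0,0],[0,0,-0.6,0,0,0],[0,0,-0.5,0,0,0]]])

```text
time_s: 14.6
position: [0.4951, -0.1525, 0.1488]
tool_rot: [[-0.972, 0.236, 0.001], [0.236, 0.972, -0.001], [-0.002, -0.001, -1.0]]
ft_force: [1.0, -1.4, -1.2]
grip_width: 0.0468
```

```bash
python3 - <<'E'
from h import *
R=down(76.4)
# back off to front-of-handle standoff
plan([((.40,-.10,.15),R),((.345,-.045,.15),R)])
E
```

```text
wp [ 0.3999 -0.1002  0.1499] rows so far 4
wp [ 0.345  -0.0449  0.1499] rows so far 7
[[[0.65,0.18,-0.01,0.0,0.0,0.0],[0.66,0.18,-0.01,0.0,0.0,0.0],[0.65,0.18,-0.01,0.0,0.01,0.0],[0.66,0.17,0.0,0.0,0.0,-0.01],[0.55,0.34,0.0,0.0,0.0,0.0],[0.55,0.34,0.0,0.0,0.0,0.0],[0.56,0.34,0.0,0.0,0.0,0.0]]]
```

```bash
python3 - <<'E'
from h import *
R=down(76.4)
plan([((.385,-.057,.15),R),((.385,-.057,.022),R,5)])
im,d=vision.get_image("scene"); save("s5",im)
P=cloud("scene",d)
for r in spotter.trace("scene","module_1"):
    m=r["pixels"]; Q=P[m&(d>0)]; zt=np.percentile(Q[:,2],80); Q=Q[abs(Q[:,2]-zt)<.006]
    print(round(r["score"],2),m.sum(),np.median(Q,0).round(3),cv2.minAreaRect((Q[:,:2]*1000).astype(np.float32)))
E
```

```text
wp [ 0.3849 -0.057   0.1498] rows so far 5
wp [ 0.3849 -0.0571  0.0218] rows so far 10
[[[0.65,0.33,-0.01,0.0,0.0,0.0],[0.65,0.33,-0.01,0.0,0.0,0.0],[0.65,0.34,-0.01,0.0,0.0,0.0],[0.64,0.33,0.0,0.0,0.01,0.0],[0.65,0.34,0.0,0.0,0.0,-0.01],[0.0,0.0,0.64,0.0,0.0,0.0],[0.0,0.0,0.64,0.0,0.0,0.0],[0.0,0.0,0.64,0.0,0.0,0.0],[0.0,0.0,0.64,0.0,0.0,0.0],[0.0,0.0,0.64,0.0,0.0,0.0]]]
0.93 404 [ 0.497 -0.153  0.045] ((495.1474914550781, -151.7628936767578), (35.84386444091797, 71.15100860595703), 76.89787292480469)
0.88 332 [0.537 0.384 0.027] ((536.8656005859375, 383.9500427246094), (69.97042846679688, 40.7112922668457), 16.542217254638672)
0.81 357 [ 0.514 -0.086  0.046] ((511.37615966796875, -85.67930603027344), (36.07479476928711, 70.58496856689453), 77.23834991455078)
0.76 349 [ 0.543 -0.02   0.045] ((542.3214111328125, -19.419097900390625), (36.220237731933594, 70.72512817382812), 73.66024017333984)
```

View pics/s5.png

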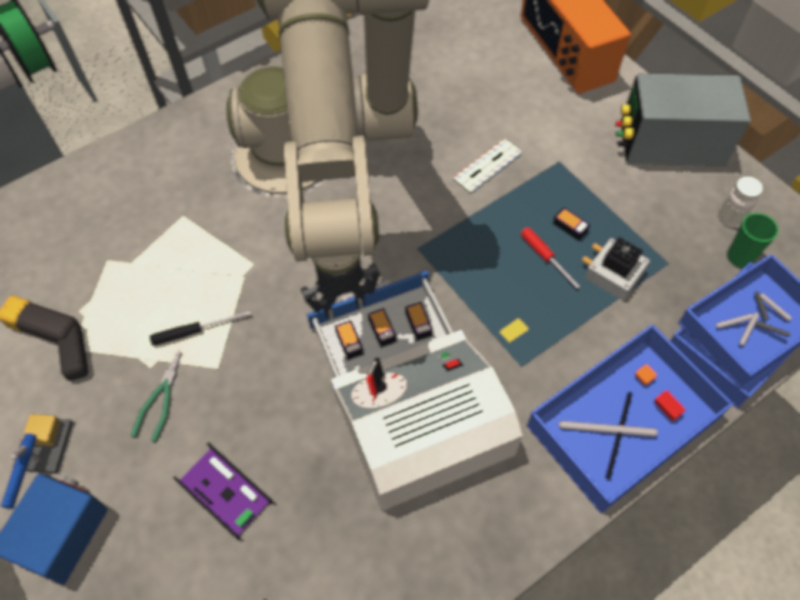

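Three modules sit flat in the drawer (px 348,337 / 382,325 / 418,320), tops at 45 mm; the spare is untouched. Now to the front of the handle, fingers shut.

Call:
jog_arm(plan=[[[0.65,0.33,0,0,0,0],[0.65,0.33,0,0,0,0],[0.65,0.34,0,0,0,0],[0.65,0.33,0,0,0.01,0],[0.65,0.34,0,0,0,-0.01],[0,0,0,0,0,0],[0,0,0,0,0,0]]], grip=-1)

```text
time_s: 15.4
position: [0.3846, -0.0569, 0.1468]
tool_rot: [[-0.972, 0.235, -0.001], [0.235, 0.972, 0.0], [0.001, -0.0, -1.0]]
ft_force: [0.0, 0.2, 0.7]
grip_width: 0.0001
```

Call:
jog_arm(plan=[[[0,0,0.7,0,0,0],[0,0,0.7,0,0,0],[0,0,0.7,0,0,0],[0,0,0.6,0,0,0],[0,0,0.5,0,0,0],[0,0,0,0,0,0],[0,0,0,0,0,0]]])

```text
time_s: 16.1
position: [0.3849, -0.0573, 0.0188]
tool_rot: [[-0.972, 0.235, -0.002], [0.235, 0.972, 0.0], [0.002, -0.0, -1.0]]
ft_force: [-0.1, 0.1, -0.2]
grip_width: -0.0001
```

Call:
jog_arm(plan=[[[-0.4,0,0,0,0,0],[-0.3,0,0,0,0,0],[-0.3,0,0,0,0,0],[-0.3,0,0,0,0,0],[-0.35,0,0,0,0,0],[-0.35,0,0,0,0,0],[-0.35,0,0,0,0,0],[-0.35,0,0,0,0,0],[-0.35,0,0,0,0,0],[-0.3,0,0,0,0,0]]])

```text
time_s: 17.1
position: [0.5153, -0.0884, 0.0199]
tool_rot: [[-0.972, 0.235, -0.001], [0.235, 0.972, 0.0], [0.001, 0.0, -1.0]]
ft_force: [-2.8, 1.8, 0.8]
grip_width: -0.0
```

```bash
python3 - <<'E'
from h import *
im,d=vision.get_image("scene"); save("s6",im)
P=cloud("scene",d).copy(); I=im.astype(int)
m=(d>0)&(I[...,2]>I[...,0]+25)&(P[...,2]>.045)&(P[...,2]<.07)&(P[...,0]<.62)&(P[...,0]>.35)&(abs(P[...,1]+.1)<.17)
Q=P[m][:,:2]; ex=np.array([np.cos(np.radians(-13.6)),np.sin(np.radians(-13.6))]); b=(Q-[.691,-.1288])@ex
print("panel box-x",np.percentile(b,[5,50,95]).round(4),len(b)); o=env.observe(); print(o["position"],(o["position"][:2]-[.691,-.1288])@ex,o["ft_force"])
E
```

```text
panel box-x [-0.1461 -0.1405 -0.1378] 468
[ 0.51716229 -0.08920539  0.02005615] -0.17827383685949222 [ 1.11866481 -0.74570307  0.57726421]
```

View pics/s6.png

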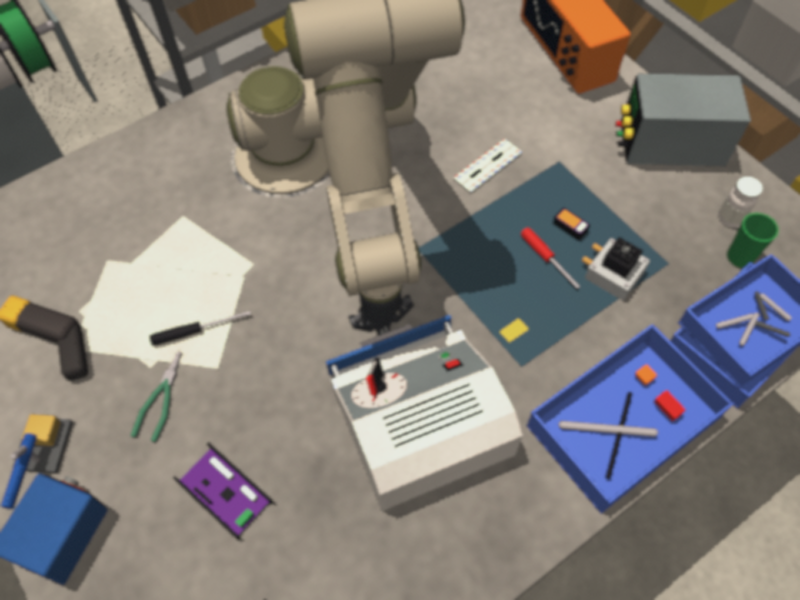

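Call:
jog_arm(plan=[[[-0.15,0,0,0,0,0],[-0.15,0,0,0,0,0],[-0.1,0,0,0,0,0],[0,0,0,0,0,0]]])

```text
time_s: 17.55
position: [0.5307, -0.0924, 0.0188]
tool_rot: [[-0.972, 0.235, -0.0], [0.235, 0.972, -0.0], [0.0, -0.0, -1.0]]
ft_force: [0.4, 0.3, -0.2]
grip_width: -0.0
```

Call:
jog_arm(plan=[[[-0.05,0,0,0,0,0],[-0.05,0,0,0,0,0],[0,0,0,0,0,0]]])

```text
time_s: 17.85
position: [0.5341, -0.0931, 0.0186]
tool_rot: [[-0.972, 0.235, -0.001], [0.235, 0.972, 0.0], [0.001, -0.0, -1.0]]
ft_force: [-1.0, -0.3, -0.5]
grip_width: -0.0002
```

Call:
jog_arm(plan=[[[-0.08,0,0,0,0,0],[-0.06,0,0,0,0,0],[0,0,0,0,0,0]]])

```text
time_s: 18.15
position: [0.5399, -0.0945, 0.0185]
tool_rot: [[-0.972, 0.235, -0.001], [0.235, 0.972, 0.0], [0.001, -0.0, -1.0]]
ft_force: [-0.1, -0.3, 0.3]
grip_width: 0.0
```

Call:
jog_arm(plan=[[[-0.05,0,0,0,0,0],[-0.05,0,0,0,0,0],[0,0,0,0,0,0]]])

```text
time_s: 18.45
position: [0.5437, -0.0954, 0.0186]
tool_rot: [[-0.972, 0.235, -0.001], [0.235, 0.972, 0.0], [0.001, -0.0, -1.0]]
ft_force: [-0.5, 0.1, 0.2]
grip_width: 0.0002
```

Call:
jog_arm(plan=[[[-0.05,0,0,0,0,0],[-0.05,0,0,0,0,0],[0,0,0,0,0,0]]])

```text
time_s: 18.75
position: [0.5476, -0.0963, 0.0186]
tool_rot: [[-0.972, 0.235, -0.001], [0.235, 0.972, 0.0], [0.001, -0.0, -1.0]]
ft_force: [-0.0, 0.6, 0.4]
grip_width: 0.0001
```

```bash
python3 - <<'E'
from h import *
im,d=vision.get_image("scene"); save("s7",im)
P=cloud("scene",d).copy(); I=im.astype(int)
m=(d>0)&(I[...,2]>I[...,0]+25)&(P[...,2]>.045)&(P[...,2]<.07)&(P[...,0]<.62)&(P[...,0]>.35)&(abs(P[...,1]+.1)<.17)
Q=P[m][:,:2]; ex=np.array([np.cos(np.radians(-13.6)),np.sin(np.radians(-13.6))]); b=(Q-[.691,-.1288])@ex
print("panel box-x",np.percentile(b,[5,50,95]).round(4),len(b)); o=env.observe(); print(o["position"],(o["position"][:2]-[.691,-.1288])@ex,o["ft_force"])
cv2.imwrite("pics/s7z.png",cv2.resize(im[200:320,200:360,::-1],(800,600),interpolation=cv2.INTER_CUBIC))
E
```

```text
panel box-x [-0.1143 -0.1109 -0.1076] 62
[ 0.54756896 -0.09630882  0.01861435] -0.14704942140751867 [-0.16860996  0.51039169  0.05397248]
```

View pics/s7z.png

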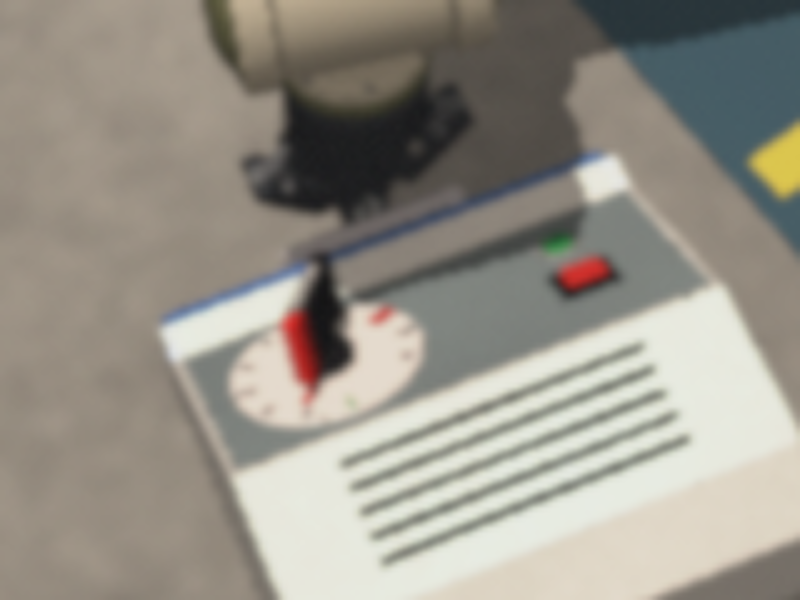

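Call:
jog_arm(plan=[[[-0.05,0,0,0,0,0],[-0.05,0,0,0,0,0],[0,0,0,0,0,0]]])

```text
time_s: 19.1
position: [0.5493, -0.0967, 0.0185]
tool_rot: [[-0.972, 0.235, -0.006], [0.235, 0.972, 0.001], [0.006, -0.0, -1.0]]
ft_force: [-10.1, 0.9, 6.8]
grip_width: -0.0002
```

Call:
jog_arm(plan=[[[-0.04,0,0,0,0,0],[0,0,0,0,0,0],[0,0,0,0,0,0]]])

```text
time_s: 19.4
position: [0.5493, -0.0967, 0.0185]
tool_rot: [[-0.972, 0.235, -0.009], [0.235, 0.972, 0.002], [0.01, -0.0, -1.0]]
ft_force: [-17.0, 1.5, 10.1]
grip_width: -0.0
```

Call:
jog_arm(plan=[[[0.3,0,0,0,0,0],[0.6,0,0,0,0,0],[0.6,0,-0.3,0,0,0],[0.5,0,-0.6,0,0,0],[0.4,0,-0.7,0,0,0],[0.3,0,-0.7,0,0,0],[0,0,-0.7,0,0,0],[0,0,-0.7,0,0,0],[0,0,-0.7,0,0,0],[0,0,-0.4,0,0,0]]])

```text
time_s: 20.4
position: [0.4488, -0.0726, 0.2132]
tool_rot: [[-0.972, 0.235, 0.003], [0.235, 0.972, -0.002], [-0.003, -0.001, -1.0]]
ft_force: [0.5, 0.4, -0.4]
grip_width: -0.0001
```

```bash
python3 - <<'E'
from h import *
for n in("scene","top"):
    im,d=vision.get_image(n); save(n+"8",im); np.savez(n+"8.npz",im=im,d=d)
    P=cloud(n,d).copy(); I=im.astype(int)
    m=(d>0)&(I[...,2]>I[...,0]+25)&(P[...,2]>.045)&(P[...,2]<.07)&(P[...,0]<.64)&(P[...,0]>.35)&(abs(P[...,1]+.1)<.17)
    Q=P[m][:,:2]; ex=np.array([np.cos(np.radians(-13.6)),np.sin(np.radians(-13.6))]); b=(Q-[.691,-.1288])@ex
    print("panel box-x",np.percentile(b,[5,50,95]).round(4),len(b))
    I=[slice(200,320),slice(200,360)] if n=="scene" else [slice(80,230),slice(230,390)]
    cv2.imwrite("pics/z8%s.png"%n,cv2.resize(im[I[0],I[1]][...,::-1],None,fx=5,fy=4 if n=="top" else 5,interpolation=cv2.INTER_CUBIC))
print(env.observe()["position"],env.observe()["q"])
E
```

```text
panel box-x [-0.113  -0.1104 -0.1081] 80
panel box-x [-0.1124 -0.1095 -0.105 ] 311
[ 0.44907049 -0.07268541  0.21282291] [-2.41502221e+01  1.31081730e+01  9.05433593e+01 -2.18390071e-02
  7.61004030e+01 -1.00549627e+02]
```

View pics/z8scene.png

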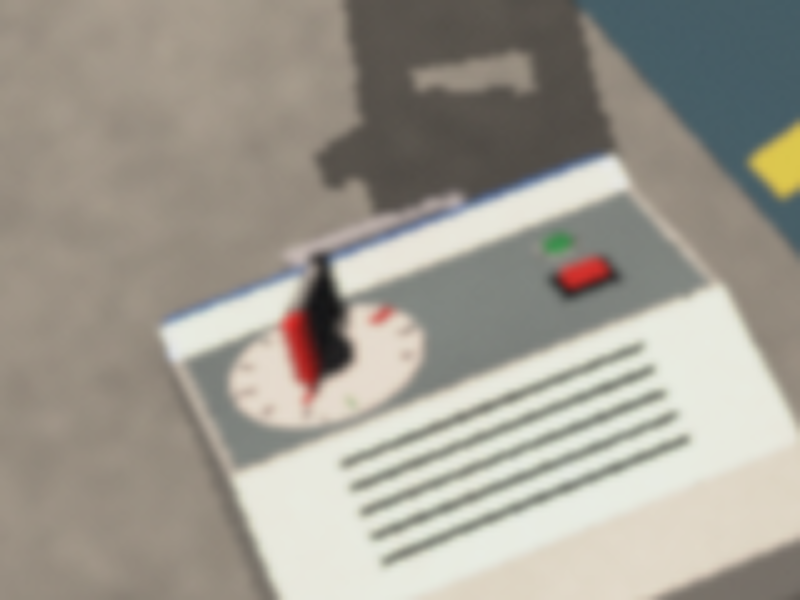

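View pics/z8top.png

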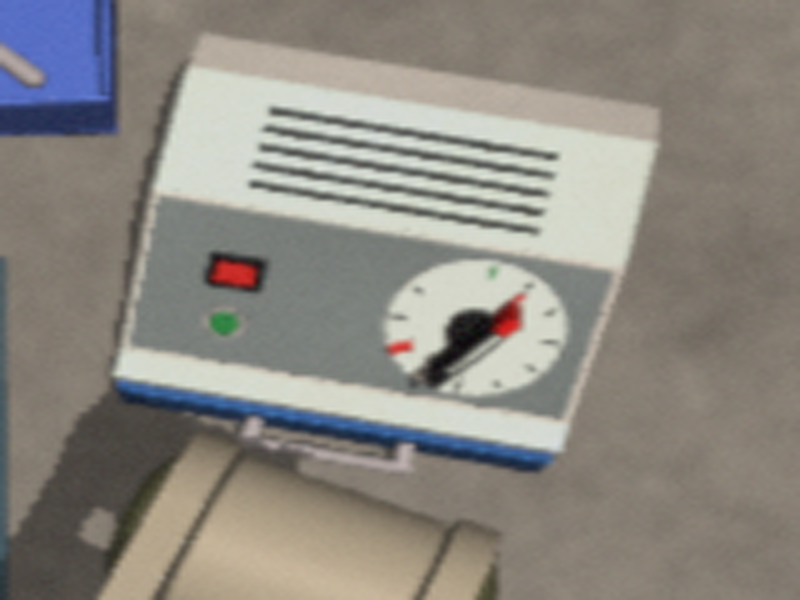

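```bash
python3 - <<'E'
from h import *
yaw=np.radians(-13.6); cs=[]
for n in("scene","top"):
    D=np.load(n+"8.npz"); im,d=D["im"].astype(int),D["d"]; P=cloud(n,d)
    m=(d>0)&(P[...,2]>.08)&(P[...,2]<.135)&(np.hypot(P[...,0]-.65,P[...,1]+.12)<.14); A=P[m]; Q=A
    for _ in range(8):
        c=Q.mean(0); nn=np.linalg.svd(Q-c,full_matrices=False)[2][2]; nn*=np.sign(nn[2]); Q=A[abs((A-c)@nn)<.003]
    t=np.radians(35); z=np.array([-np.sin(t)*np.cos(yaw),-np.sin(t)*np.sin(yaw),np.cos(t)])
    ey=np.array([-np.sin(yaw),np.cos(yaw),0]); ex=np.cross(ey,z)
    print(n,"plane",c.round(4),nn.round(3),"model",z.round(3))
    # intersect pixel rays w/ plane for white pixels
    cc,R,T=cam(n); v,u=np.mgrid[0:420,0:560]
    ray=np.stack([(u-cc["cx"])/cc["fx"],(v-cc["cy"])/cc["fy"],np.ones_like(u)],-1)@R; C0=-R.T@T
    s=((c-C0)@nn)/(ray@nn); X=C0+ray*s[...,None]
    q0=np.array([.637,-.176,.103]); q0=q0-((q0-c)@nn)*nn
    a=(X-q0)@ex; b=(X-q0)@ey
    w=(im.min(-1)>170)&(np.hypot(a,b)<.07)&(abs((P-c)@nn)<.006)
    k=cv2.connectedComponents(w.astype(np.uint8))[1]; lab=np.argmax(np.bincount(k[k>0])); w=k==lab
    pts=np.stack([a[w],b[w]],1)*1000; h=cv2.convexHull(pts.astype(np.float32)); e=cv2.fitEllipse(h); mc=cv2.minEnclosingCircle(h)
    print("ellipse",np.round(e[0],1),np.round(e[1],1)," circ",np.round(mc[0],1),round(mc[1],1),len(pts))
    dc=q0+ex*e[0][0]/1000+ey*e[0][1]/1000; print("dial centre",dc.round(4)); cs.append(dc)
    H=(P-dc)@z; ka=(P-dc)@ex; kb=(P-dc)@ey
    km=(d>0)&(np.hypot(ka,kb)<.045)&(H>.02)&(H<.055)
    K=np.stack([ka[km],kb[km],H[km]],1)*1000; red=(im[...,0]>120)&(im[...,1]<90)&km
    Kr=np.stack([ka[red],kb[red],H[red]],1)*1000
    print("key n",len(K),K.mean(0).round(1),"max h",np.percentile(K[:,2],[50,95]).round(1),"rect",cv2.minAreaRect(K[:,:2].astype(np.float32)),"red",Kr.mean(0).round(1) if len(Kr) else None)
    r=(im[...,0]>150)&(im[...,1]<100)&(np.hypot(a,b)<.06)&(abs(H)<.006); print("redmark",(np.array([((X-dc)@ex)[r],((X-dc)@ey)[r]])*1000).mean(1).round(1) if r.any() else None)
print(np.mean(cs,0))
O=np.array([.691,-.1288]); ex2=np.array([np.cos(yaw),np.sin(yaw)]); ey2=np.array([-ex2[1],ex2[0]])
r=np.mean(cs,0)[:2]-O; print("dial in box",r@ex2,r@ey2)
E
```

```text
scene plane [ 0.6608 -0.1194  0.1104] [-0.553  0.138  0.822] model [-0.557  0.135  0.819]
ellipse [-5.6 -7.3] [100.6 125.3]  circ [-6.1 -6.4] 62.8 502
dial centre [ 0.6304 -0.1819  0.1005]
key n 170 [18.7  2.8 37.4] max h [39.  48.8] rect ((15.123546600341797, 2.768392562866211), (12.377248764038086, 65.31656646728516), 57.928138732910156) red [37.9 -9.  36.5]
redmark None
top plane [ 0.6612 -0.1161  0.109 ] [-0.544  0.136  0.828] model [-0.557  0.135  0.819]
ellipse [ 6.5 -3.8] [96.5 97.2]  circ [ 6.5 -4.3] 49.0 622
dial centre [ 0.6413 -0.1809  0.1067]
key n 149 [ 4.2 -0.7 40.7] max h [43.8 49.6] rect ((1.1493606567382812, -0.7017040252685547), (10.910394668579102, 66.53966522216797), 57.62932586669922) red [ 25.  -13.4  42.6]
redmark [-23.1  37.2]
[ 0.63584633 -0.18141245  0.10359154]
dial in box -0.04123581725319865 -0.06410620553986737
```

```bash
cat >> h.py <<'E'
_t=np.radians(35);_y=np.radians(-13.7)
DZ=np.array([-np.sin(_t)*np.cos(_y),-np.sin(_t)*np.sin(_y),np.cos(_t)]); DY=np.array([-np.sin(_y),np.cos(_y),0]); DX=np.cross(DY,DZ)
DC=np.array([.6422,-.1818,.1077])
def key(th):  # tool pose for key angle rad
    y=DX*np.sin(th)+DY*np.cos(th); z=-DZ; return np.stack([np.cross(y,z),y,z],1)
E
python3 - <<'E'
from h import *
R=key(.56); plan([(DC+.11*DZ,R),(DC+.075*DZ,R,2)])
E
```

```text
wp [ 0.581  -0.1668  0.1979] rows so far 7
wp [ 0.6006 -0.1715  0.169 ] rows so far 9
[[[-0.54,-0.22,0.06,-0.16,-0.56,0.52],[-0.54,-0.18,0.1,-0.16,-0.56,0.52],[-0.55,-0.13,0.14,-0.16,-0.56,0.52],[-0.54,-0.1,0.18,-0.16,-0.56,0.52],[-0.53,-0.06,0.22,-0.17,-0.56,0.52],[-0.52,-0.02,0.27,-0.16,-0.57,0.52],[-0.49,0.01,0.31,-0.17,-0.56,0.51],[0.0,0.0,0.44,0.0,0.0,0.0],[0.0,0.0,0.44,0.0,0.0,0.0]]]
```

Call:
jog_arm(plan=[[[-0.54,-0.22,0.06,-0.16,-0.56,0.52],[-0.54,-0.18,0.1,-0.16,-0.56,0.52],[-0.55,-0.13,0.14,-0.16,-0.56,0.52],[-0.54,-0.1,0.18,-0.16,-0.56,0.52],[-0.53,-0.06,0.22,-0.17,-0.56,0.52],[-0.52,-0.02,0.27,-0.16,-0.57,0.52],[-0.49,0.01,0.31,-0.17,-0.56,0.51],[0,0,0,0,0,0],[0,0,0,0,0,0]]], grip=0.2)

```text
time_s: 21.4
position: [0.5791, -0.1659, 0.1939]
tool_rot: [[-0.554, 0.624, 0.55], [0.681, 0.721, -0.132], [-0.479, 0.301, -0.825]]
ft_force: [0.6, -0.0, 0.3]
grip_width: 0.0514
```

```bash
python3 - <<'E'
from h import *
im,d=vision.get_image("scene"); save("s9",im); cv2.imwrite("pics/z9.png",cv2.resize(im[180:330,180:380,::-1],(800,600),interpolation=cv2.INTER_CUBIC))
im,d=vision.get_image("top"); cv2.imwrite("pics/z9t.png",cv2.resize(im[80:230,230:430,::-1],(800,600),interpolation=cv2.INTER_CUBIC))
o=env.observe(); print(o["q"].round(1)); R=o["tool_rot"]; print("axis err",R.T@(o["position"]-DC),"z",np.degrees(np.arccos(R[:,2]@-DZ)))
plan([(DC+.014*DZ,key(.56),6)])
E
```

```text
[-31.7  17.5  96.2  18.2  34.4 -88.1]
axis err [ 0.00361993 -0.00132687 -0.10854243] z 0.425231769925073
wp [ 0.6343 -0.1799  0.1193] rows so far 6
[[[-0.01,0.01,0.39,0.0,-0.01,0.0],[-0.02,0.0,0.39,0.0,-0.01,0.0],[-0.01,0.01,0.4,0.0,-0.01,0.0],[-0.01,0.0,0.39,-0.01,-0.01,0.0],[-0.01,0.01,0.4,0.0,0.0,0.01],[-0.02,0.0,0.39,-0.01,-0.01,0.0]]]
```

View pics/z9.png

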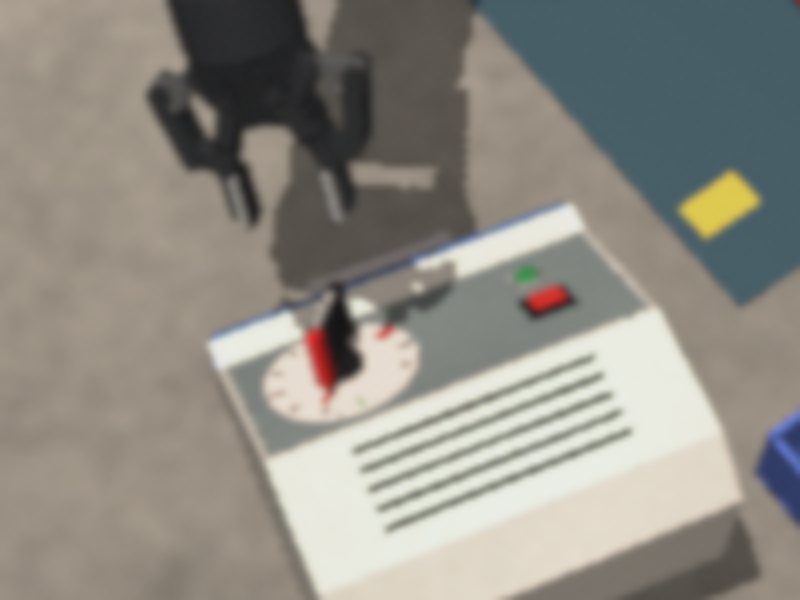

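View pics/z9t.png

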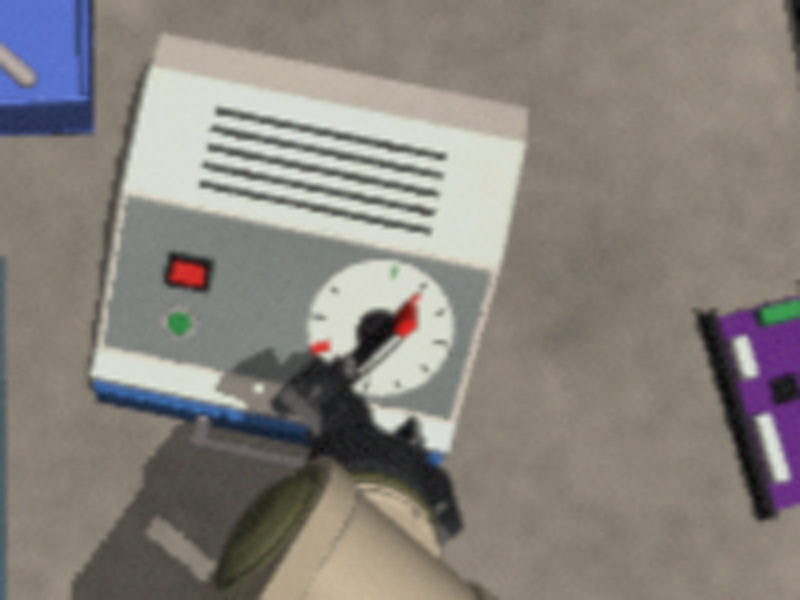

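Call:
jog_arm(plan=[[[-0.02,0.01,0.45,0,-0.01,0],[-0.02,0.01,0.45,0,-0.01,0],[-0.02,0.01,0.45,0,-0.01,0],[-0.02,0,0.4,-0.01,-0.01,0],[0,0,0,0,0,0],[0,0,0,0,0,0]]])

```text
time_s: 22.1
position: [0.6209, -0.1767, 0.1397]
tool_rot: [[-0.549, 0.623, 0.557], [0.68, 0.721, -0.136], [-0.486, 0.304, -0.819]]
ft_force: [0.9, 0.1, 0.4]
grip_width: 0.0515
```

```bash
python3 - <<'E'
from h import *
im,d=vision.get_image("scene"); cv2.imwrite("pics/z10.png",cv2.resize(im[180:330,180:380,::-1],(800,600),interpolation=cv2.INTER_CUBIC))
im,d=vision.get_image("top"); cv2.imwrite("pics/z10t.png",cv2.resize(im[80:230,230:430,::-1],(800,600),interpolation=cv2.INTER_CUBIC))
o=env.observe(); R=o["tool_rot"]; print("axis err",R.T@(o["position"]-DC),"z",np.degrees(np.arccos(R[:,2]@-DZ)),o["ft_force"])
plan([(DC+.014*DZ,key(.56),2)])
E
```

```text
axis err [-0.00083878  0.00018699 -0.03925486] z 0.07157582084875568 [ 0.14567473 -0.39701039 -0.51290706]
wp [ 0.6345 -0.1798  0.1193] rows so far 2
[[[0.01,0.0,0.32,0.0,0.0,0.0],[0.01,0.0,0.31,0.0,0.01,0.0]]]
```

View pics/z10.png

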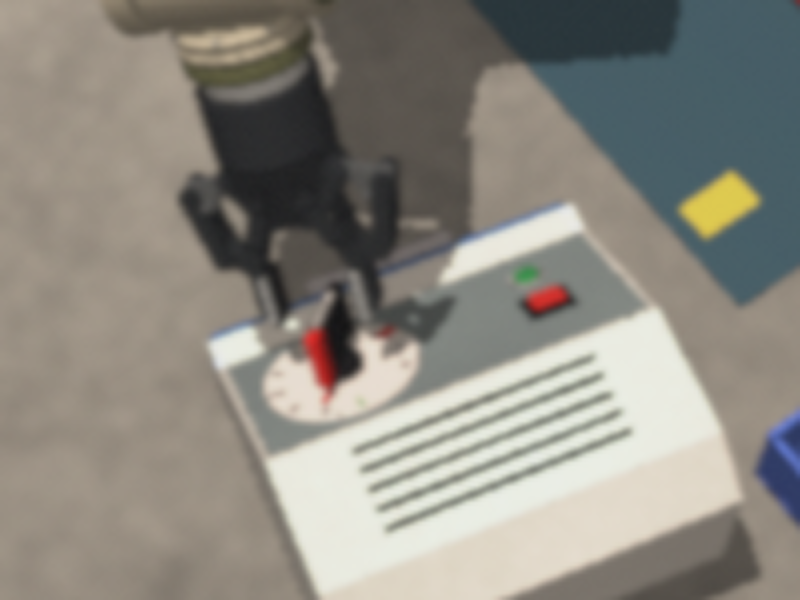

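View pics/z10t.png

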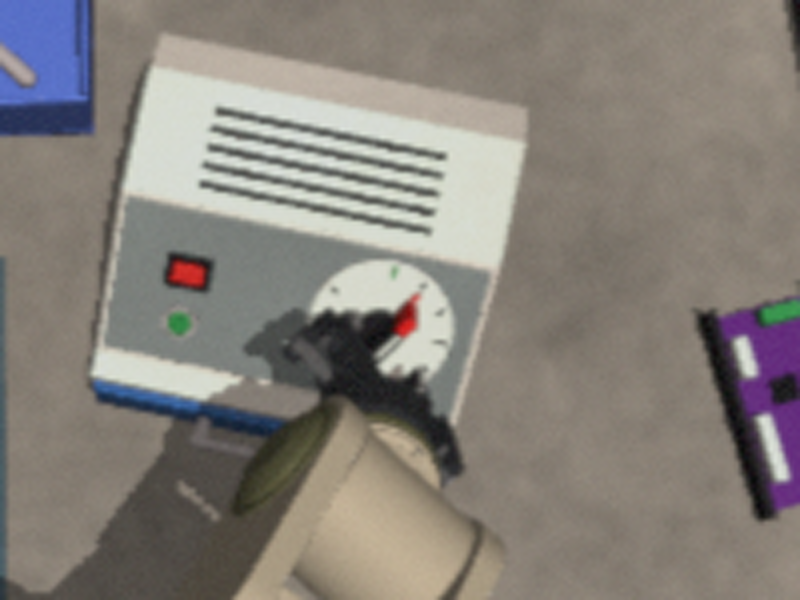

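Call:
jog_arm(plan=[[[0.01,0,0.32,0,0,0],[0.01,0,0.31,0,0.01,0],[0,0,0,0,0,0],[0,0,0,0,0,0]]])

```text
time_s: 22.6
position: [0.6347, -0.1799, 0.1176]
tool_rot: [[-0.55, 0.624, 0.555], [0.681, 0.72, -0.135], [-0.484, 0.304, -0.82]]
ft_force: [0.0, 0.4, -0.4]
grip_width: 0.0513
```

Call:
jog_arm(plan=[[[0,0,0,0,0,0],[0,0,0,0,0,0],[0,0,0,0,0,0],[0,0,0,0,0,0],[0,0,0,0,0,0],[0,0,0,0,0,0],[0,0,0,0,0,0]]], grip=-1, squeeze=60)

```text
time_s: 23.3
position: [0.6341, -0.1804, 0.1185]
tool_rot: [[-0.549, 0.624, 0.556], [0.68, 0.72, -0.136], [-0.485, 0.303, -0.82]]
ft_force: [-5.8, -3.4, 2.1]
grip_width: 0.0098
```

```bash
python3 - <<'E'
from h import *
o=env.observe(); R=o["tool_rot"]; print("axis err",R.T@(o["position"]-DC),"z",np.degrees(np.arccos(R[:,2]@-DZ)),o["ft_force"],o["wrist_torque"],o["q"])
E
```

```text
axis err [ 0.00015307 -0.00081738 -0.01351804] z 0.10014258561728082 [-5.76552763 -3.42606269  2.10673765] [-0.34322648  0.80399937 -0.22302672] [-29.75276551  28.37254026  93.58657118  21.26152146  25.71835286
 -90.52113919]
```

Call:
jog_arm(plan=[[[0,0,0,0,0,0.4],[0,0,0,0,0,0.7],[0,0,0,0,0,0.7],[0,0,0,0,0,0.7],[0,0,0,0,0,0.5],[0,0,0,0,0,0],[0,0,0,0,0,0]]])

```text
time_s: 24.0
position: [0.6337, -0.1808, 0.1182]
tool_rot: [[-0.222, 0.801, 0.555], [0.926, 0.352, -0.137], [-0.305, 0.484, -0.82]]
ft_force: [-7.9, -5.2, 2.3]
grip_width: 0.0093
```

```bash
python3 - <<'E'
from h import *
o=env.observe(); R=o["tool_rot"]; print("axis err",R.T@(o["position"]-DC),"z",np.degrees(np.arccos(R[:,2]@-DZ)),"th",np.arctan2(R[:,1]@DX,R[:,1]@DY),o["ft_force"],o["wrist_torque"]@R[:,2],o["q"])
im,d=vision.get_image("top"); cv2.imwrite("pics/z11t.png",cv2.resize(im[80:230,230:430,::-1],(800,600),interpolation=cv2.INTER_CUBIC))
im,d=vision.get_image("scene"); cv2.imwrite("pics/z11.png",cv2.resize(im[180:330,180:380,::-1],(800,600),interpolation=cv2.INTER_CUBIC))
E
```

```text
axis err [-0.00034438 -0.00138282 -0.01350575] z 0.14613383651067494 th 1.010474532580247 [-7.92865773 -5.21235771  2.2730101 ] 0.12065852346360036 [-29.79262716  28.3714295   93.62279073  21.23818193  25.71916611
 -64.71399731]
```

View pics/z11.png

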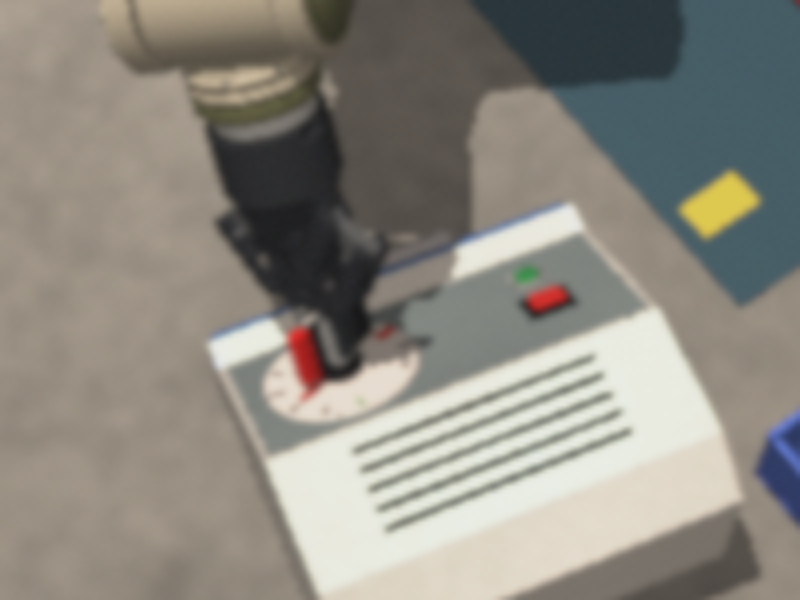

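Call:
jog_arm(plan=[[[0,0,0,0,0,0.5],[0,0,0,0,0,0.8],[0,0,0,0,0,0.8],[0,0,0,0,0,0.8],[0,0,0,0,0,0.8],[0,0,0,0,0,0.8],[0,0,0,0,0,0.8],[0,0,0,0,0,0.8],[0,0,0,0,0,0.8],[0,0,0,0,0,0.6]]])

```text
time_s: 25.1
position: [0.6325, -0.1805, 0.1174]
tool_rot: [[0.63, 0.545, 0.553], [0.714, -0.687, -0.136], [0.306, 0.48, -0.822]]
ft_force: [-15.1, -5.8, 2.2]
grip_width: 0.0094
```

Call:
jog_arm(plan=[[[0,0,0,0,0,0.6],[0,0,0,0,0,0.8],[0,0,0,0,0,0.8],[0,0,0,0,0,0.8],[0,0,0,0,0,0.8],[0,0,0,0,0,0.8],[0,0,0,0,0,0.8],[0,0,0,0,0,0.8],[0,0,0,0,0,0.8],[0,0,0,0,0,0.6]]])

```text
time_s: 26.1
position: [0.6323, -0.1792, 0.117]
tool_rot: [[0.76, -0.344, 0.552], [-0.326, -0.936, -0.134], [0.563, -0.079, -0.823]]
ft_force: [-15.0, 1.7, 3.4]
grip_width: 0.0091
```

Call:
jog_arm(plan=[[[0,0,0,0,0,0.6],[0,0,0,0,0,0.8],[0,0,0,0,0,0.8],[0,0,0,0,0,0.8],[0,0,0,0,0,0.6],[0,0,0,0,0,0.4],[0,0,0,0,0,0],[0,0,0,0,0,0]]])

```text
time_s: 26.9
position: [0.6327, -0.1786, 0.1172]
tool_rot: [[0.436, -0.71, 0.553], [-0.795, -0.591, -0.133], [0.421, -0.382, -0.823]]
ft_force: [-11.9, 2.4, 2.5]
grip_width: 0.0093
```

```bash
python3 - <<'E'
from h import *
o=env.observe(); R=o["tool_rot"]; print("axis err",R.T@(o["position"]-DC),"z",np.degrees(np.arccos(R[:,2]@-DZ)),"th",np.arctan2(R[:,1]@DX,R[:,1]@DY)%6.2832,o["ft_force"],o["wrist_torque"]@R[:,2],o["q"])
im,d=vision.get_image("scene"); cv2.imwrite("pics/z12.png",cv2.resize(im[180:330,180:380,::-1],(800,600),interpolation=cv2.INTER_CUBIC))
E
```

```text
axis err [-0.00270826  0.00125053 -0.01348846] z 0.3772240438500415 th 3.8751544190419547 [-11.87506907   2.40479324   2.45773148] 0.018432447751109214 [-29.69741908  28.35747023  93.75249699  21.28510064  25.88203353
  99.437058  ]
```

View pics/z12.png

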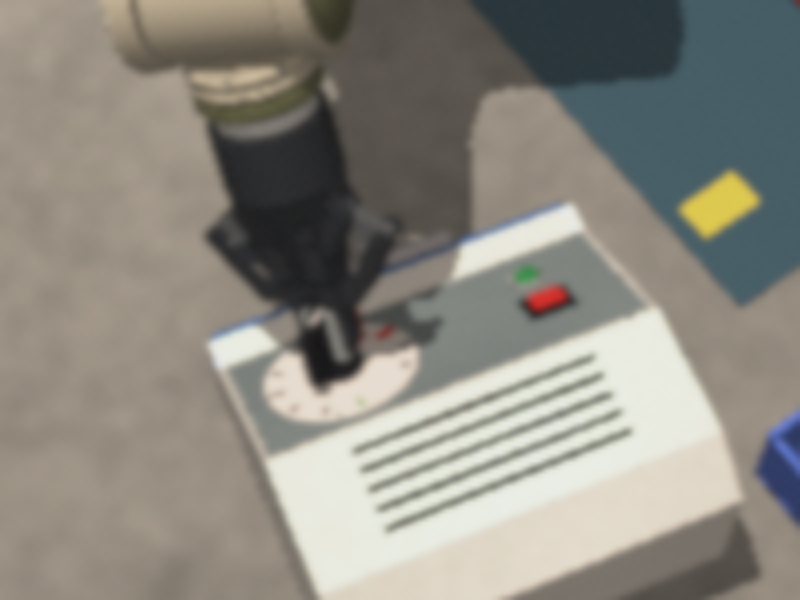

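Call:
jog_arm(plan=[[[0,0,0,0,0,0.6],[0,0,0,0,0,0.8],[0,0,0,0,0,0.7],[0,0,0,0,0,0],[0,0,0,0,0,0],[0,0,0,0,0,0]]])

```text
time_s: 27.55
position: [0.633, -0.1784, 0.1173]
tool_rot: [[0.194, -0.81, 0.553], [-0.939, -0.316, -0.133], [0.282, -0.494, -0.822]]
ft_force: [-10.4, 4.4, 3.0]
grip_width: 0.0093
```

```bash
python3 - <<'E'
from h import *
o=env.observe(); R=o["tool_rot"]; print("axis err",R.T@(o["position"]-DC),"th",np.arctan2(R[:,1]@DX,R[:,1]@DY)%6.2832,R.T@o["ft_force"],R.T@o["wrist_torque"])
E
```

```text
axis err [-0.00227065  0.00163679 -0.01348312] th 4.190025992451283 [-5.28027455  5.5638126  -8.74424152] [-0.93170758 -1.06543124 -0.00476385]
```

Call:
jog_arm(plan=[[[-0.04,0.04,-0.02,0,0,0],[0,0,0,0,0,0],[0,0,0,0,0,0]]])

```text
time_s: 27.85
position: [0.6328, -0.1784, 0.1174]
tool_rot: [[0.192, -0.808, 0.556], [-0.939, -0.316, -0.135], [0.285, -0.496, -0.82]]
ft_force: [5.3, 1.9, -4.1]
grip_width: 0.0092
```

```bash
python3 - <<'E'
from h import *
o=env.observe(); R=o["tool_rot"]; print("axis err",R.T@(o["position"]-DC),"th",np.arctan2(R[:,1]@DX,R[:,1]@DY)%6.2832,R.T@o["ft_force"],R.T@o["wrist_torque"])
im,d=vision.get_image("top"); cv2.imwrite("pics/z13t.png",cv2.resize(im[80:230,230:430,::-1],(800,600),interpolation=cv2.INTER_CUBIC))
E
```

```text
axis err [-0.00225878  0.00170632 -0.01361236] th 4.19022667250203 [-1.94077756 -2.89938888  6.0403631 ] [ 0.26160284 -0.64130927  0.05398108]
```

View pics/z13t.png

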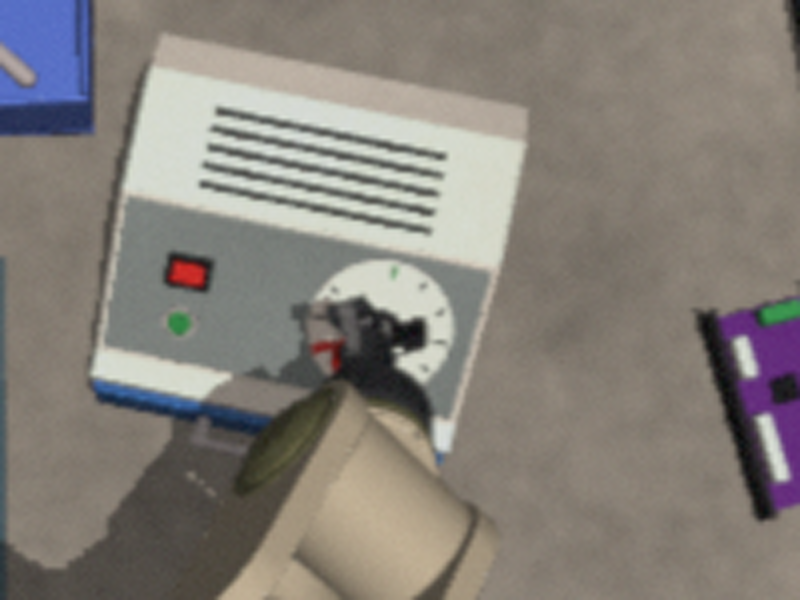

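Call:
jog_arm(plan=[[[-0.02,-0.01,0.01,0,0,0],[0,0,0,0,0,0]]])

```text
time_s: 28.1
position: [0.6329, -0.1783, 0.1173]
tool_rot: [[0.192, -0.809, 0.556], [-0.939, -0.316, -0.136], [0.286, -0.496, -0.82]]
ft_force: [-2.1, -2.3, -1.2]
grip_width: 0.0095
```

Call:
jog_arm(plan=[[[0,0,0,0,0,0],[0,0,0,0,0,0],[0,0,0,0,0,0],[0,0,0,0,0,0],[0,0,0,0,0,0]]], grip=0.2)

```text
time_s: 28.6
position: [0.633, -0.1779, 0.1174]
tool_rot: [[0.192, -0.808, 0.556], [-0.939, -0.316, -0.136], [0.286, -0.496, -0.82]]
ft_force: [-0.2, 0.4, -0.3]
grip_width: 0.0513
```

Call:
jog_arm(plan=[[[0,0,-0.2,0,0,0],[0,0,-0.4,0,0,0],[0,0,-0.6,0,0,0],[0,0,-0.6,0,0,0],[0,0,-0.6,0,0,0],[0,0,-0.6,0,0,0],[0,0,-0.4,0,0,0],[0,0,0,0,0,0]]])

```text
time_s: 29.4
position: [0.557, -0.1595, 0.2312]
tool_rot: [[0.191, -0.807, 0.559], [-0.938, -0.317, -0.138], [0.288, -0.498, -0.818]]
ft_force: [0.4, 0.3, 0.7]
grip_width: 0.0513
```

```bash
python3 - <<'E'
from h import *
im,d=vision.get_image("top"); cv2.imwrite("pics/z14t.png",cv2.resize(im[80:230,230:430,::-1],(800,600),interpolation=cv2.INTER_CUBIC))
P=cloud("top",d); H=(P-DC)@DZ; ka=(P-DC)@DX; kb=(P-DC)@DY
km=(d>0)&(np.hypot(ka,kb)<.042)&(H>.02)&(H<.055); K=(np.stack([ka[km],kb[km]],1)*1000).astype(np.float32); r=cv2.minAreaRect(K); print(r)
b=cv2.boxPoints(r); e=b[1]-b[0]; f=b[2]-b[1]; e=e if np.linalg.norm(e)>np.linalg.norm(f) else f
print("key angle mod pi",(np.arctan2(-e[1],e[0]))%np.pi+np.pi*np.array([0,1]))
im,d=vision.get_image("scene"); save("s14",im); cv2.imwrite("pics/z14.png",cv2.resize(im[180:330,180:380,::-1],(800,600),interpolation=cv2.INTER_CUBIC))
E
```

```text
((-0.12671375274658203, -0.16101646423339844), (10.315153121948242, 64.61006927490234), 30.449892044067383)
key angle mod pi [1.0393455  4.18093816]
```

View pics/z14t.png

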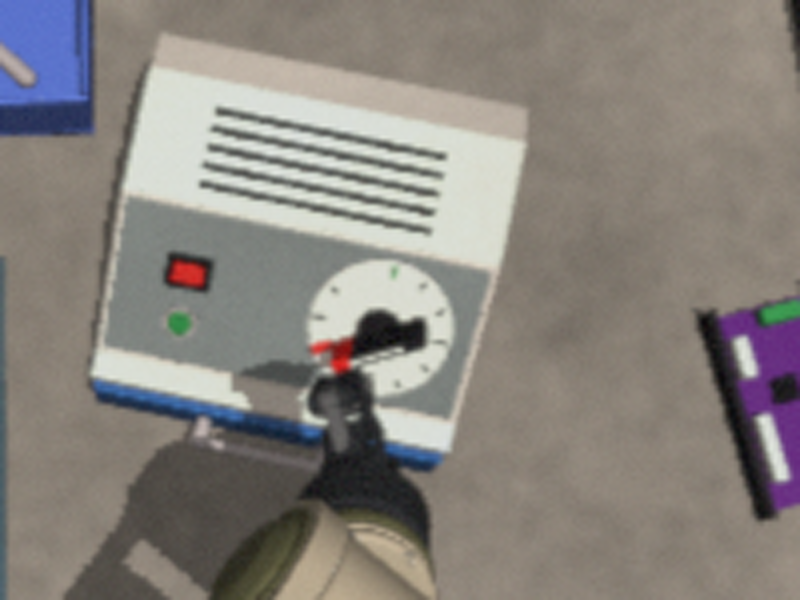

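View pics/s14.png

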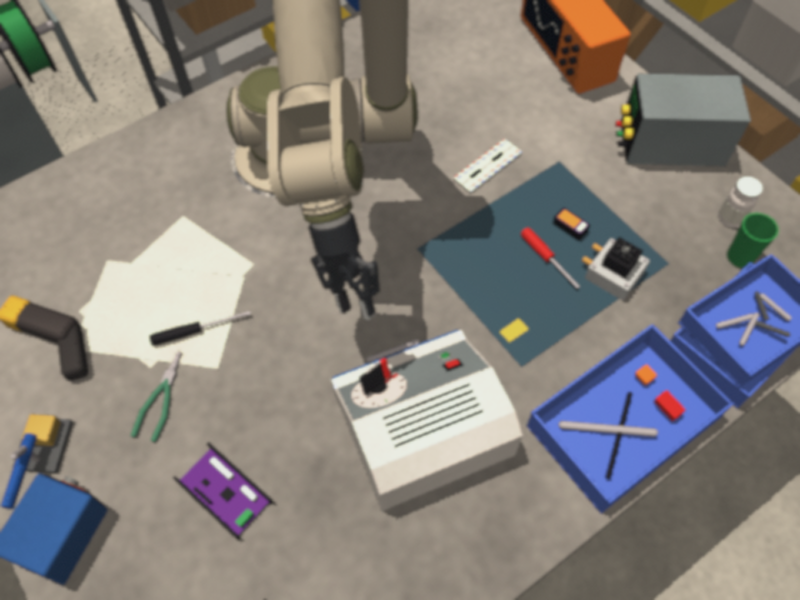

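The key's measured angle is 4.18 rad. Its red end (px 340,355 in the top crop) points at the red mark, and the drawer looks home. The gripper is clear of everything and the spare is in place.

```bash
python3 -c "
from rig import close_job; print(close_job())"
```

```text
the job is handed in; nothing more can be done
None
```

I set two more modules in the drawer beside module_1, pushed the drawer home, wound the timer key to the red mark and handed the job in at about 29.5 s.

- **Modules:** just before the push, all three lay with resin up and tops at 45 mm, which is the drawer floor plus 26 mm. They are under the box now, so I could not check them again after closing.
- **Drawer:** pushed until it stopped moving, with about 17 N on the fingers. The blue panel then sat flush with the box front.
- **Timer key:** measured at 4.18 rad after I let go (target 4.19). Its red end points at the red mark.
- **Spare and other things on the bench:** the spare measured within a few millimetres of its start before the push. In the last picture it and the other items looked unmoved, and the arm touched nothing.
- **Disagreement:** my first estimate of the box's position along x was about 10 mm off. I measured the drawer and dial positions directly, so this did not affect the result.

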